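# Rewind the shelf-label cartridges

### The arm

A 6-joint arm with a two-finger parallel gripper is mounted at the origin on the work surface. World frame = base frame: x ahead of the robot, y to its left, z up, the work surface at z = 0. Lengths are in m, angles in rad, forces in N, time in s.
With the tool pointing down it reaches from about 0.225 to 0.725 m from the base axis. Payload 3.1 kg.
Tool frame: the origin (TCP) lies on the centre line of the jaws, within the pads' length; the fingertips stand 19 mm ahead of it and the grasp point (between the pads) is the TCP; z points along the fingers, y is the line along which they close (so a half turn about z gives the same grasp; the last joint's range is limited). The gripper opens to 85 mm and grips with 20 to 120 N. Pads are 22 mm wide; open, the fingers measure 114 mm over their backs; the gripper's body (76 mm by 85 mm) begins 54 mm behind the grasp point. The pads swing forward as they close: fully open they stand 13 mm farther back than shut.
Start: joints at [-1.332, 0.048, 0.099, 1.622, 0, 1.443], TCP at [0.188, -0.49, 0.216] pointing down, gripper open.
Joint ranges: [-2.91, 2.91], [-0.99, 1.94], [-1.21, 1.42], [-2.12, 2.29], [-1.49, 1.47], [-3.14, 3.14]. Speed limits (rad/s): [2.79, 2.79, 3.14, 3.14, 3.14, 3.14].

### API

Orientations are given as a 3x3 rotation matrix whose columns are the frame's x, y, z axes.
In Python, from plant import arm gives the robot as it stands.
- The arm moves only by the tool drive_tool, never from a script. Its argument "increments" is text: rows parted by semicolons, each of 6 numbers parted by spaces: the shift along the tool's x, y, z each as a share of 0.1 m, from -1 to 1, then the turn, a rotation vector about the tool's x, y, z each as a share of pi/2 rad, from -1 to 1. In form: tx ty tz rx ry rz; .... A call has 1 to 12 rows; each row is the pose to reach, as a shift and turn from the pose commanded when the call began, along the tool's axes at that moment; what a row does not reach only later rows make up. A row lasts 1/8 s, in which the tool goes at most 62.5 mm and 10.7 degrees, less where a joint would pass 70% of its speed; a pose out of reach is approached as far as the arm can. A call with a number of a shift or a turn outside -1 to 1 is refused whole. A call with a gripper value outside its range is refused whole. "gripper" is the opening, from -1 (shut) to 1 (fully open), so that 0 is half open, set as the call begins (left out, the last holds). The fingers move at their own pace and stop on an object; the grip force is fixed at half the most. Time passes only in rows, so rows that repeat a pose let the fingers close. It gives the time, the measured TCP pose, the force, the opening and the grip force at its end, in the units of the state.
- arm.get_obs(): the state, without advancing time (a new reading comes with each control period).
- arm.capture(name): name is "side" or "top"; returns the picture (384x512x3 uint8, blue, green, red); there is no depth.
- arm.camera_params(name): a dict with "fx", "fy", "cx", "cy" (pixels), "dist" ([k1, k2, p1, p2, k3] as OpenCV has them; the pictures are not rectified), "xyz" and "rotation" of the camera in the world. Camera axes: x right, y down, z forward; pixel columns grow to the right and rows downward; lengths in m; the calibration is good to about 2 mm. A picture is of the moment at which its call begins. camera_params takes no time and is no camera call.
- arm.hand_in(): hands the job in; it is judged then, once.
Trained networks look in the newest picture that a camera, given by its name, has taken for a name from the list of things; names that differ only in an ending like _2 or _b are one class to them, and where a whole thing is asked for, a point or a joint stands for the part that bears it (a point fixed in the world has none). Each returns a list of dicts, best first, with "p" (0 to 1); they miss things now and then, are a little off and sometimes report something else, mostly with a low value. They report only what shows in the picture. A call takes as long as a camera call. They do not tell look-alikes from the thing itself.
- arm.boxes_of(camera, label): "uv" ([column, row] in pixels, amid what is visible of it).
- arm.pinpoint(camera, label): "uv" ([column, row] in pixels: a listed point, or the origin of a listed thing).
The state is a dict: "clock": time; "joints": joint angles; "dq": joint speeds; "joint_torque": joint torques, N m; "tool_pos": TCP position; "tcp_rot": TCP orientation; "contact_force": force on the tool from outside, world axes, zero at the start; "moment": the same for the moment, N m; "opening": opening from 0.0 (shut) to 1.0 (fully open); "grip_force": force on a finger pad.
Only numpy, scipy, OpenCV 4.12 (cv2) and the standard library are available. Lean on these libraries where they do the work, as an engineer would, in place of code of your own. Each camera call takes 0.05 s, during which the arm holds its last target. There are 200 camera calls.

### The job

Put the small orange carton that was left on top of the label rewinder, in the way of its crank, into the green basket, and slide every label cartridge fully home into the slot with the tab of its own colour. With the cartridges in place, turn the crank clockwise (seen from above) until its resistance suddenly drops away and the red follower pin drops. Then draw the cartridges out, lay them flat and side by side on the floor of the white tray, and leave the jar, tin and bottle alone.

Things in the scene. Friction and masses are not known exactly. Their poses are not given: they have to be found in the camera images.
- red_center (a point): centre of the red label cartridge, a loose flat slab 90 (x) x 46 (y) x 26 (z) mm, about 0.15 kg, with two white spool marks on top; it lies flat on the counter at the start (either end may go first into the slot). Sometimes absent: then it needs nothing
- yellow_center (a point): centre of the yellow label cartridge, a loose flat slab 90 (x) x 46 (y) x 26 (z) mm, about 0.15 kg, with two white spool marks on top; it lies flat on the counter at the start (either end may go first into the slot). Sometimes absent: then it needs nothing
- blue_center (a point): centre of the blue label cartridge, a loose flat slab 90 (x) x 46 (y) x 26 (z) mm, about 0.15 kg, with two white spool marks on top; it lies flat on the counter at the start (either end may go first into the slot). Sometimes absent: then it needs nothing
- slot_red (a point): where the red cartridge's centre lies when fully home in the left-hand (+y) slot, under the red tab: on the plane of the rewinder's front, 13 mm above the counter; x points into the slot, z up. Slot 49 wide, 30 high, 45 mm deep to its end wall (a cartridge home stands out 45 mm), mouth flared to about 58 mm, open at the front, no floor of its own (cartridges slide on the counter); 85 mm apart
- slot_yellow (a point): where the yellow cartridge's centre lies when fully home in the middle slot, under the yellow tab: on the plane of the rewinder's front, 13 mm above the counter; x points into the slot, z up. Slot 49 wide, 30 high, 45 mm deep to its end wall (a cartridge home stands out 45 mm), mouth flared to about 58 mm, open at the front, no floor of its own (cartridges slide on the counter); 85 mm apart
- slot_blue (a point): where the blue cartridge's centre lies when fully home in the right-hand (-y) slot, under the blue tab: on the plane of the rewinder's front, 13 mm above the counter; x points into the slot, z up. Slot 49 wide, 30 high, 45 mm deep to its end wall (a cartridge home stands out 45 mm), mouth flared to about 58 mm, open at the front, no floor of its own (cartridges slide on the counter); 85 mm apart
- crank_axis (a point): point on the vertical axis of the crank, at the height of the middle of the knob (98 mm above the counter). x points from the rewinder's front to its back, z up. The rewinder is a fixed white box 300 mm wide (y), from 90 mm before this axis to 120 mm behind it, its flat top 56 mm above the counter; the crank arm is a bar 72 to 79 mm above the counter
- crank (a joint): crank angle, rad; grows as it turns clockwise seen from above. At angle a the knob lies 55 mm from the axis in the direction (sin a, cos a) of crank_axis's x, y. Starts between 0 and 1.2. About 0.2 N m of resistance (3.5 N at the knob) until, after a hidden about 2 to 4 turns, it suddenly goes light; hard stop at 31 rad. It stays where it is left
- knob_center (a point): middle of the crank's black knob, an upright cylinder 20 mm in diameter and 36 mm tall that spins freely on its pin at the end of the 55 mm crank arm; the knob's foot is 80 mm and its top 116 mm above the counter
- follower (a joint): drop of the red follower pin, m: near 0 while it rides up, jumps to about 0.014 when the resistance drops away, and stays there
- follower_top (a point): top of the red follower pin (an 18 mm red disc on a stem) that stands up behind the crank, 107 mm behind its axis, and travels sideways (to the rewinder's right) 6 mm per rad of the crank; its top is about 85 mm above the counter while riding, about 71 mm once dropped
- carton_center (a point): centre of the loose small orange carton with a paper band, 60 (x) x 40 (y) x 34 (z) mm, 0.09 kg; at the start it stands on the rewinder's top in the way of the crank's sweep
- tray_in (a point): centre of the inner floor of the white tray, a fixed open tray 270 (x) x 150 (y) x 16 mm with 5 mm walls and floor; x along its long side, z up
- basket_in (a point): centre of the inner floor of the green basket, a fixed open box 125 (x) x 105 (y) x 45 mm tall with 4 mm walls; x along its long side, z up
- chickpea_jar_center (a point): centre of an amber jar with a red cap, 84 mm in diameter, 130 mm tall: leave it alone
- milk_tin_center (a point): centre of a tin, 72 mm in diameter, 90 mm tall: leave it alone
- shampoo_center (a point): a point half-way up a pink bottle, 56 mm in diameter, 170 mm tall: leave it alone
Not all that is in view belongs to the job. What is meant by the part that bears yellow_center is not pink or turquoise, and is the larger of those in its own colour.

How it is judged:
On the way, in this order (a step that is already met when the one before it is completed fails the run):
1. the carton is in the basket and every cartridge is fully home in the slot of its colour (x of carton_center in the frame of basket_in between -0.06 and 0.06 m and y of carton_center in the frame of basket_in between -0.05 and 0.05 m and z of carton_center in the frame of basket_in between 0 and 0.045 m and x of red_center in the frame of slot_red above -0.006 m and y of red_center in the frame of slot_red between -0.006 and 0.006 m and z of red_center in the frame of slot_red between -0.006 and 0.006 m and angle between the x axis of red_center and the x axis of slot_red, either way round below 0.15 rad and x of yellow_center in the frame of slot_yellow above -0.006 m and y of yellow_center in the frame of slot_yellow between -0.006 and 0.006 m and z of yellow_center in the frame of slot_yellow between -0.006 and 0.006 m and angle between the x axis of yellow_center and the x axis of slot_yellow, either way round below 0.15 rad and x of blue_center in the frame of slot_blue above -0.006 m and y of blue_center in the frame of slot_blue between -0.006 and 0.006 m and z of blue_center in the frame of slot_blue between -0.006 and 0.006 m and angle between the x axis of blue_center and the x axis of slot_blue, either way round below 0.15 rad), for 0.2 s.
2. the crank has been turned until it went light and the follower dropped, the cartridges still in their slots (value of joint follower above 0.008 m and x of red_center in the frame of slot_red above -0.02 m and y of red_center in the frame of slot_red between -0.006 and 0.006 m and z of red_center in the frame of slot_red between -0.006 and 0.006 m and angle between the x axis of red_center and the x axis of slot_red, either way round below 0.15 rad and x of yellow_center in the frame of slot_yellow above -0.02 m and y of yellow_center in the frame of slot_yellow between -0.006 and 0.006 m and z of yellow_center in the frame of slot_yellow between -0.006 and 0.006 m and angle between the x axis of yellow_center and the x axis of slot_yellow, either way round below 0.15 rad and x of blue_center in the frame of slot_blue above -0.02 m and y of blue_center in the frame of slot_blue between -0.006 and 0.006 m and z of blue_center in the frame of slot_blue between -0.006 and 0.006 m and angle between the x axis of blue_center and the x axis of slot_blue, either way round below 0.15 rad), for 0.2 s.
At the end, for the whole second after the job is handed in: every cartridge present lies flat (within 7 deg) on the floor of the tray, its centre inside the tray's walls and its height within 8 mm of resting on the floor, released; the carton is in the basket (centre inside the basket, below 45 mm over its floor); the follower is down (joint above 0.008) (value of joint follower above 0.008 m and x of carton_center in the frame of basket_in between -0.06 and 0.06 m and y of carton_center in the frame of basket_in between -0.05 and 0.05 m and z of carton_center in the frame of basket_in between 0 and 0.045 m and x of red_center in the frame of tray_in between -0.125 and 0.125 m and y of red_center in the frame of tray_in between -0.07 and 0.07 m and z of red_center in the frame of tray_in between 0.005 and 0.021 m and angle between the z axis of each of red_center, yellow_center, blue_center and the z axis of tray_in, either way round below 0.12 rad and x of yellow_center in the frame of tray_in between -0.125 and 0.125 m and y of yellow_center in the frame of tray_in between -0.07 and 0.07 m and z of yellow_center in the frame of tray_in between 0.005 and 0.021 m and x of blue_center in the frame of tray_in between -0.125 and 0.125 m and y of blue_center in the frame of tray_in between -0.07 and 0.07 m and z of blue_center in the frame of tray_in between 0.005 and 0.021 m); the robot touches nothing.
It fails at once if the chickpea jar is moved by more than 30 mm or knocked over (distance of chickpea_jar_center from where it was at the start of the episode above 0.03 m or angle between chickpea_jar_center's own z axis and vertical above 0.5 rad).
It fails at once if the milk tin is moved by more than 30 mm or knocked over (distance of milk_tin_center from where it was at the start of the episode above 0.03 m or angle between milk_tin_center's own z axis and vertical above 0.5 rad).
It fails at once if the shampoo bottle is moved by more than 30 mm or knocked over (distance of shampoo_center from where it was at the start of the episode above 0.03 m or angle between shampoo_center's own z axis and vertical above 0.5 rad).
Of cart_red, cart_yellow, cart_blue only 2 to 3 are there at a start; the rules pass over those that are not, and their reading is None.
At some moment in a run one of cart_red, cart_yellow, cart_blue may be knocked a few centimetres aside while the robot is not near it.
Once in a run the grip may slacken for a moment while it holds something.
It also fails if it takes over 210 s, if anything falls off the work surface, if the arm or the gripper's body presses on something with over 40 N, if the wrist force passes 120 N, or if a joint passes its speed limit or range.

## Working session

There is one attempt and no reset: what is moved stays moved. The work goes in short steps, Python scripts to look and compute and a tool call to move; the robot and the scene stay as the last step left them, time stands still between calls to the robot, and variables do not carry over. Pictures are saved under pics/ and viewed, at most 14 in all, crops included, and the job is handed in when it is done.

Besides the shell and the picture viewer there is one more tool, called after "Call:" by a JSON object that holds its "api" and its "payload", one argument or row to a line. drive_tool: Moves the arm, as the interface text tells. Its arguments: {"type":"object","properties":{"increments":{"type":"string"},"gripper":{"type":"number"}},"required":["increments"]}

```bash
mkdir -p pics; ls; cat > h.py <<'E'
import numpy as np, cv2
from plant import arm
def cam(n):
    c=arm.camera_params(n); K=np.array([[c['fx'],0,c['cx']],[0,c['fy'],c['cy']],[0,0,1.]])
    return K,np.array(c['dist'],float),np.array(c['xyz'],float),np.array(c['rotation'],float)
def ray(n,uv):
    K,d,t,R=cam(n); p=cv2.undistortPoints(np.array([[uv]],float),K,d)[0,0]
    return t,R@np.array([p[0],p[1],1.])
def at(n,uv,z):
    t,v=ray(n,uv); return t+v*(z-t[2])/v[2]
def proj(n,P):
    K,d,t,R=cam(n); P=np.atleast_2d(np.array(P,float))
    return cv2.projectPoints(P,cv2.Rodrigues(R.T)[0],-R.T@t,K,d)[0][:,0]
def snap(n,f,s=1.5,crop=None):
    im=arm.capture(n)
    o=im if crop is None else im[crop[1]:crop[3],crop[0]:crop[2]]
    cv2.imwrite('pics/'+f,cv2.resize(o,None,fx=s,fy=s,interpolation=cv2.INTER_CUBIC)); return im
E
python3 - <<'E'
from h import *
np.set_printoptions(precision=3,suppress=True)
for n in('top','side'):
    snap(n,n+'0.png'); print(n,arm.camera_params(n))
H=dict(red_center=.013,yellow_center=.013,blue_center=.013,slot_red=.013,slot_yellow=.013,slot_blue=.013,crank_axis=.098,knob_center=.098,carton_center=.073,tray_in=.005,basket_in=.004,chickpea_jar_center=.065,milk_tin_center=.045,shampoo_center=.085,follower_top=.085)
for k,z in H.items():
    for n in('top','side'):
        print(k,n,[(round(d['p'],2),np.round(d['uv']),at(n,d['uv'],z)[:2]) for d in arm.pinpoint(n,k)[:4]])
print(arm.get_obs())
E
```

```text
pics
top {'fx': 438.00767223423037, 'fy': 438.00767223423037, 'cx': 253.77948979752128, 'cy': 184.91848055625195, 'dist': array([-0.03,  0.  ,  0.  ,  0.  ,  0.  ]), 'xyz': array([0.479, 0.032, 1.448]), 'rotation': array([[-0.019, -0.998,  0.06 ],
       [-1.   ,  0.019,  0.   ],
       [-0.001, -0.06 , -0.998]])}
side {'fx': 380.0697931534024, 'fy': 380.0697931534024, 'cx': 253.9642588657628, 'cy': 188.04988360269746, 'dist': array([-0.009,  0.   ,  0.   ,  0.   ,  0.   ]), 'xyz': array([0.182, 0.871, 0.883]), 'rotation': array([[-0.92 , -0.248,  0.302],
       [-0.391,  0.588, -0.708],
       [-0.002, -0.77 , -0.638]])}
red_center top []
red_center side [(0.26, array([195., 196.]), array([0.764, 0.028]))]
yellow_center top [(0.77, array([191., 217.]), array([0.463, 0.239])), (0.74, array([142., 232.]), array([0.419, 0.399])), (0.68, array([215., 244.]), array([0.377, 0.161])), (0.48, array([110., 243.]), array([0.385, 0.506]))]
yellow_center side [(0.86, array([251., 270.]), array([0.46 , 0.245])), (0.81, array([289., 257.]), array([0.373, 0.158])), (0.73, array([244., 323.]), arra
[... 2103 characters left out ...]
top [(0.47, array([227., 136.]), array([0.716, 0.115]))]
follower_top side [(0.53, array([196., 196.]), array([0.713, 0.096])), (0.47, array([190., 271.]), array([0.58 , 0.363]))]
{'clock': 1.6, 'joints': array([-1.332,  0.048,  0.099,  1.622, -0.   ,  1.443]), 'dq': array([-0.   ,  0.   ,  0.   , -0.001,  0.   ,  0.001]), 'joint_torque': array([  0.   , -33.863,  32.015,   0.001,  -0.   ,  -0.   ]), 'tool_pos': array([ 0.188, -0.49 ,  0.216]), 'tcp_rot': array([[ 0.933,  0.359, -0.   ],
       [ 0.359, -0.933, -0.   ],
       [-0.   ,  0.   , -1.   ]]), 'contact_force': array([-0.464,  0.266, -0.71 ]), 'moment': array([0.011, 0.022, 0.061]), 'grip_force': 0.0, 'opening': 0.9996068006314243}
```

View pics/top0.png

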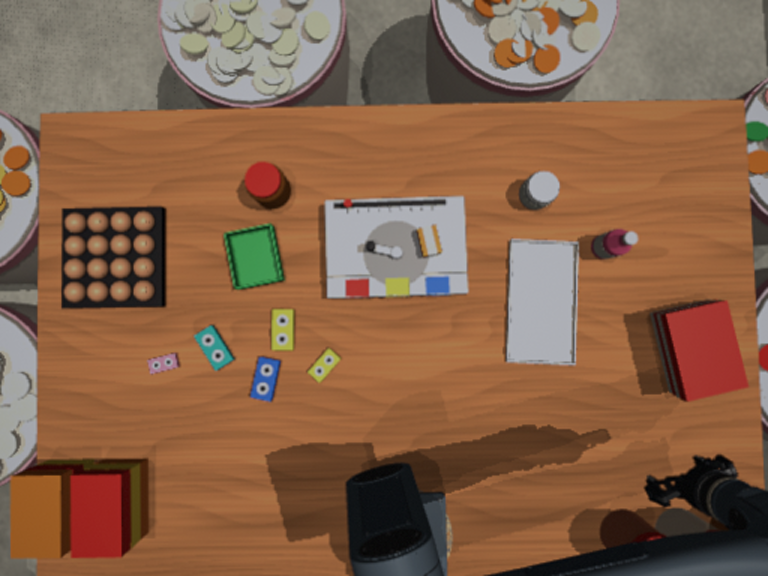

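View pics/side0.png

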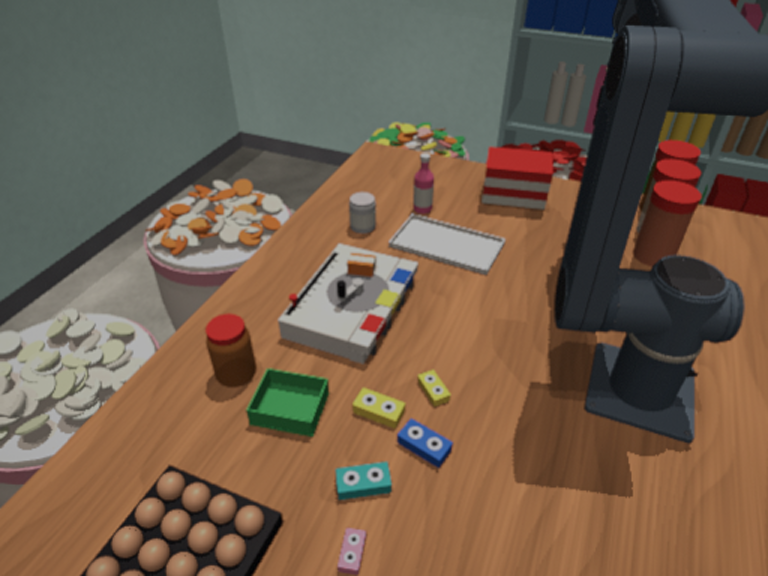

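The red cartridge is absent. In the top view (÷1.5) the large yellow one is at about (189,219), the blue one at (177,253) and the carton at (286,160). The small yellow, pink and turquoise ones are decoys. Next I'll get accurate rectangles by segmentation.

```bash
cat >> h.py <<'E'
def ortho(n,im,x0,x1,y0,y1,z,r=1000):
    xs=np.arange(x0,x1,1/r); ys=np.arange(y0,y1,1/r); X,Y=np.meshgrid(xs,ys,indexing='ij')
    uv=proj(n,np.stack([X,Y,0*X+z],-1).reshape(-1,3)).reshape(X.shape+(2,)).astype(np.float32)
    return cv2.remap(im,uv[...,0],uv[...,1],cv2.INTER_LINEAR)
def rect(n,im,box,z,hsv,top=1):
    x0,x1,y0,y1=box; o=ortho(n,im,*box,z)
    m=cv2.inRange(cv2.cvtColor(o,cv2.COLOR_BGR2HSV),np.array(hsv[0]),np.array(hsv[1]))
    m=cv2.morphologyEx(m,cv2.MORPH_CLOSE,np.ones((15,15)))
    cs=sorted(cv2.findContours(m,cv2.RETR_EXTERNAL,cv2.CHAIN_APPROX_NONE)[0],key=cv2.contourArea)[::-1][:top]
    out=[]
    for c in cs:
        (cy,cx),(w,h),a=cv2.minAreaRect(c)
        # a: angle in image (col=y,row=x); long axis direction
        b=cv2.boxPoints(((cy,cx),(w,h),a)); e1,e2=b[1]-b[0],b[2]-b[1]
        e=e1 if np.linalg.norm(e1)>np.linalg.norm(e2) else e2
        th=np.arctan2(e[0],e[1]); th=(th+np.pi/2)%np.pi-np.pi/2
        out.append([round(float(v),4) for v in (x0+cx/1000,y0+cy/1000,max(w,h)/1000,min(w,h)/1000,th,cv2.contourArea(c)/1e6)])
    return out  # x,y,L,W,yaw of long axis,area
Y=((20,90,90),(35,255,255)); B=((100,120,60),(125,255,255)); G=((45,90,40),(80,255,255)); O=((5,130,120),(20,255,255)); W=((0,0,120),(180,60,255))
E
python3 - <<'E'
from h import *
im=arm.capture('top')
R=lambda *a,**k:rect('top',im,*a,**k)
print('Y',R((.40,.52,.17,.32),.026,Y)); print('B',R((.28,.42,.20,.36),.026,B))
print('tabs Y',R((.48,.60,-.06,.06),.056,Y),'B',R((.48,.60,-.15,-.04),.056,B),'R',R((.48,.6,.03,.15),.056,((0,150,90),(8,255,255))))
print('box',R((.45,.80,-.25,.22),.056,W)); print('tray',R((.33,.7,-.45,-.2),.016,W))
print('basket',R((.5,.72,.2,.4),.045,G)); print('carton',R((.57,.72,-.14,-.02),.09,((0,0,100),(180,255,255))))
o=ortho('top',im,.49,.76,-.19,.17,.056); o=cv2.rotate(o,cv2.ROTATE_180)
o2=ortho('top',im,.36,.66,-.43,-.2,.016); o2=cv2.rotate(o2,cv2.ROTATE_180)
c=np.zeros((300,600,3),np.uint8); c[:270,:360]=o[:270,:360]; c[:300,365:595]=o2[:300,:230]
cv2.imwrite('pics/o1.png',c)
E
```

```text
Y [[0.4575, 0.247, 0.091, 0.05, 0.0, 0.0044]]
B [[0.3523, 0.2857, 0.0884, 0.0464, -0.2281, 0.0039]]
tabs Y [[0.542, -0.0015, 0.049, 0.04, -1.5708, 0.0019]] B [[0.5454, -0.0864, 0.0469, 0.0338, -1.5445, 0.0015]] R [[0.542, 0.083, 0.044, 0.034, -1.5708, 0.0014]]
box [[0.629, -0.0002, 0.2994, 0.2107, -1.5562, 0.0559]]
tray [[0.5073, -0.3193, 0.2711, 0.1516, -0.0666, 0.04]]
basket [[0.6147, 0.3053, 0.1264, 0.1096, 0.1892, 0.0134]]
carton [[0.645, -0.0805, 0.15, 0.119, 0.0, 0.0172]]
```

View pics/o1.png

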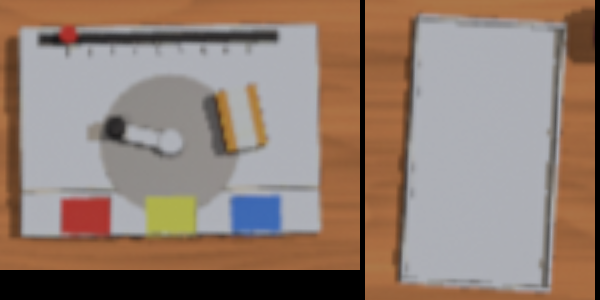

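Viewed o1: rewinder about 300x210 with yaw ~0.015. Knob is at (115,127), hub (170,142), carton centre ~(242,119) turned slightly, tray clear. I'll refine the carton and start moving.

```bash
python3 - <<'E'
from h import *
im=arm.capture('top')
for z in (.09,.073): print(rect('top',im,(.58,.70,-.13,-.03),z,((8,140,120),(25,255,255)),top=3))
t,v=ray('top',arm.pinpoint('top','carton_center')[0]['uv'])
arm.capture('side'); 
for k in ('carton_center',):
    a=arm.pinpoint('top',k); b=arm.pinpoint('side',k); print(a[:2],b[:2])
    t1,v1=ray('top',a[0]['uv']);t2,v2=ray('side',b[0]['uv'])
    s=np.linalg.lstsq(np.c_[v1,-v2],t2-t1,rcond=None)[0];print(t1+v1*s[0],t2+v2*s[1])
E
```

```text
[[0.6324, -0.0542, 0.0565, 0.0084, 0.1974, 0.0004], [0.6399, -0.0847, 0.0534, 0.0048, 0.2075, 0.0002]]
[[0.6345, -0.0552, 0.0575, 0.0084, 0.1974, 0.0004], [0.6419, -0.0862, 0.0551, 0.0049, 0.2018, 0.0002]]Traceback (most recent call last):
  File "<stdin>", line 4, in <module>
IndexError: list index out of range
```

Call:
{"api": "drive_tool", "payload": {
  "increments": "0.3 -0.2 -0.4 0 0 -0.1; 0.6 -0.4 -0.8 0 0 -0.2; 1 -0.7 -1 0 0 -0.3; 1 -0.7 -1 0 0 -0.4; 1 -0.7 -1 0 0 -0.5; 1 -0.7 -1 0 0 -0.6; 1 -0.7 -1 0 0 -0.7; 1 -0.7 -1 0 0 -0.8; 1 -0.7 -1 0 0 -0.9; 1 -0.7 -1 0 0 -0.9",
  "gripper": 0.5
}}

```text
clock: 3.0
tool_pos: [0.2565, -0.3889, 0.3165]
tcp_rot: [[-0.206, 0.978, 0.0], [0.978, 0.206, -0.0], [-0.0, 0.0, -1.0]]
contact_force: [1.5, -0.3, 0.2]
opening: 0.751
grip_force: 0.0
```

Call:
{"api": "drive_tool", "payload": {
  "increments": "0.2 0.2 0 0 0 -0.12; 0.4 0.4 0 0 0 -0.23; 0.6 0.6 0 0 0 -0.34; 0.8 0.8 0 0 0 -0.45; 1 1 0 0 0 -0.56; 1 1 0 0 0 -0.67; 1 1 0 0 0 -0.78; 1 1 0 0 0 -0.89; 1 1 0 0 0 -0.994; 1 1 0 0 0 -0.994"
}}

```text
clock: 4.25
tool_pos: [0.3335, -0.2702, 0.3165]
tcp_rot: [[-0.981, -0.195, 0.0], [-0.195, 0.981, -0.0], [-0.0, -0.0, -1.0]]
contact_force: [-0.4, 0.1, -0.3]
opening: 0.748
grip_force: 0.0
```

Call:
{"api": "drive_tool", "payload": {
  "increments": "-0.3 0.1 0 0 0 0; -0.65 0.25 0 0 0 0; -1 0.4 0 0 0 0"
}}

```text
clock: 4.62
tool_pos: [0.4244, -0.2107, 0.3165]
tcp_rot: [[-0.981, -0.194, 0.0], [-0.194, 0.981, -0.0], [-0.0, -0.0, -1.0]]
contact_force: [0.4, -0.7, 0.0]
opening: 0.75
grip_force: 0.0
```

Call:
{"api": "drive_tool", "payload": {
  "increments": "-0.5 0.2 0.1 0 0 0; -1 0.4 0.3 0 0 0"
}}

```text
clock: 4.88
tool_pos: [0.5154, -0.1515, 0.2873]
tcp_rot: [[-0.981, -0.194, 0.003], [-0.194, 0.981, -0.002], [-0.002, -0.002, -1.0]]
contact_force: [0.3, -1.2, -0.2]
opening: 0.749
grip_force: 0.0
```

Call:
{"api": "drive_tool", "payload": {
  "increments": "-0.5 0.2 0.3 0 0 0; -1 0.4 0.6 0 0 0; -1 0.4 0.6 0 0 0; -1 0.4 0.6 0 0 0"
}}

```text
clock: 5.38
tool_pos: [0.6032, -0.093, 0.2263]
tcp_rot: [[-0.98, -0.197, -0.001], [-0.197, 0.98, -0.0], [0.001, 0.0, -1.0]]
contact_force: [-0.6, 0.1, 0.1]
opening: 0.751
grip_force: 0.0
```

Call:
{"api": "drive_tool", "payload": {
  "increments": "-0.37 0.17 0.2 0 0 0; -0.37 0.17 0.6 0 0 0; -0.37 0.17 1 0 0 0; -0.37 0.17 1 0 0 0"
}}

```text
clock: 5.88
tool_pos: [0.6332, -0.0696, 0.1239]
tcp_rot: [[-0.981, -0.196, -0.007], [-0.196, 0.981, 0.001], [0.006, 0.002, -1.0]]
contact_force: [-0.8, 0.7, 0.5]
opening: 0.749
grip_force: 0.0
```

Call:
{"api": "drive_tool", "payload": {
  "increments": "0 0 0.25 0 0 0; 0 0 0.46 0 0 0; 0 0 0.46 0 0 0"
}}

```text
clock: 6.25
tool_pos: [0.6364, -0.0698, 0.0822]
tcp_rot: [[-0.98, -0.197, 0.001], [-0.197, 0.98, -0.0], [-0.001, -0.001, -1.0]]
contact_force: [-0.5, -0.0, 0.2]
opening: 0.753
grip_force: 0.0
```

Call:
{"api": "drive_tool", "payload": {
  "increments": "0 0 0 0 0 0; 0 0 0 0 0 0; 0 0 0 0 0 0; 0 0 0 0 0 0; 0 0 0 0 0 0",
  "gripper": -1
}}

```text
clock: 6.88
tool_pos: [0.6365, -0.0689, 0.0804]
tcp_rot: [[-0.98, -0.199, -0.0], [-0.199, 0.98, 0.0], [0.0, 0.0, -1.0]]
contact_force: [-0.1, 0.3, -0.6]
opening: 0.003
grip_force: 0.0
```

```bash
python3 - <<'E'
from h import *
a=arm.capture('side')[130:290,160:360]; b=arm.capture('top')[110:270,160:360]
cv2.imwrite('pics/c1.png',cv2.resize(np.vstack([a,b]),None,fx=1.8,fy=1.8,interpolation=2) if 0 else cv2.resize(np.hstack([a,b]),(800,320),interpolation=2))
E
```

```text
(no output)
```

View pics/c1.png

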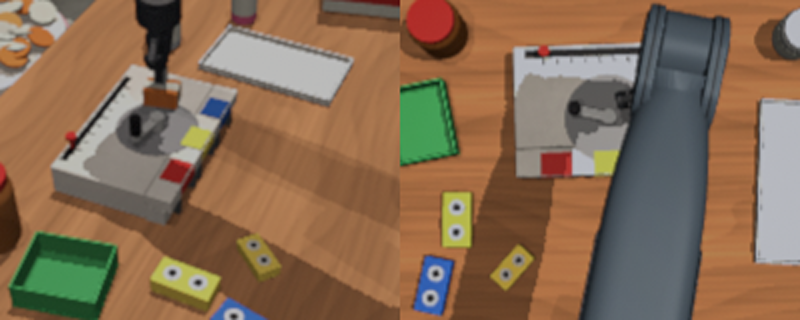

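```bash
python3 - <<'E'
from h import *
P=[[.6365,-.0689,.061],[.6365,-.0689,.0804],[.6365,-.0689,.12],[.636,-.0695,.09],[.614,0,.079]]
print('side crop',(proj('side',P)-[160,130])*2); print('top crop',(proj('top',P)-[160,110])*2)
for _ in range(2):
    im=arm.capture('side'); print(arm.boxes_of('side','carton_center')[:2],arm.pinpoint('side','carton_center')[:2])
o=ortho('side',im,.55,.72,-.16,.08,.09); cv2.imwrite('pics/s.png',cv2.resize(im[150:210,200:290],None,fx=8,fy=8,interpolation=2))
E
```

```text
side crop [[159.71850072  97.26581011]
 [159.43091495  88.45448733]
 [158.82696563  69.94366597]
 [159.69613879  83.90636665]
 [154.4426179  115.72930045]]
top crop [[250.27450946 102.39800991]
 [251.14288212 100.98668445]
 [252.99355421  97.97883514]
 [251.97412278 100.58546337]
 [207.51137233 116.17404692]]
[{'uv': [241.6, 175.2], 'p': 0.74}] [{'uv': [241.4, 174.3], 'p': 0.75}]
[{'uv': [242.0, 177.0], 'p': 0.64}, {'uv': [235.2, 193.8], 'p': 0.61}] [{'uv': [241.4, 177.1], 'p': 0.52}]
```

View pics/s.png

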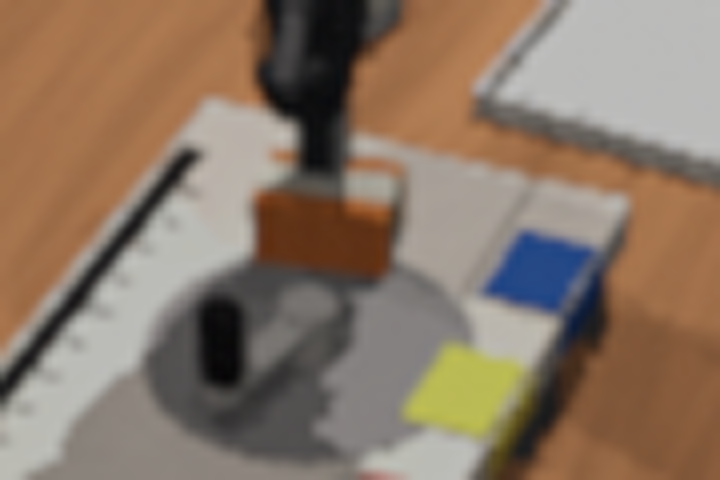

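```bash
python3 - <<'E'
from h import *
for uv,z in [((258,193),.09),((395,210),.09),((255,262),.056),((388,277),.056),((275,152),.09),((405,165),.09)]:
    print(uv,at('side',(200+uv[0]/8,150+uv[1]/8),z).round(4))
i=cv2.imread('pics/side0.png'); c=i[225:315,300:435]
cv2.imwrite('pics/s0.png',cv2.resize(c,None,fx=16/3,fy=16/3,interpolation=2))
E
```

```text
(258, 193) [ 0.6548 -0.0483  0.09  ]
(395, 210) [ 0.5962 -0.0602  0.09  ]
(255, 262) [ 0.6552 -0.0429  0.056 ]
(388, 277) [ 0.5979 -0.0559  0.056 ]
(275, 152) [ 0.6606 -0.0775  0.09  ]
(405, 165) [ 0.6048 -0.0909  0.09  ]
```

View pics/s0.png

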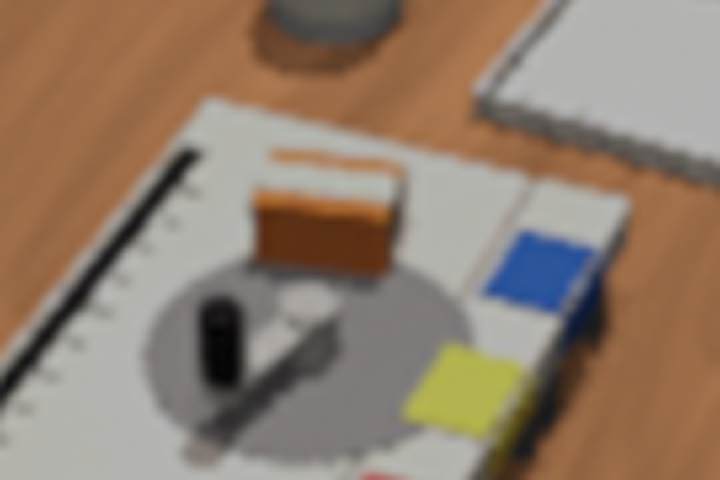

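Call:
{"api": "drive_tool", "payload": {
  "increments": "0 0 -0.2 0 0 0; 0 0 -0.5 0 0 0; 0 0 -0.5 0 0 0; 0 0 -0.5 0 0 0"
}}

```text
clock: 7.78
tool_pos: [0.6364, -0.0689, 0.1298]
tcp_rot: [[-0.98, -0.199, -0.0], [-0.199, 0.98, 0.0], [0.0, 0.0, -1.0]]
contact_force: [0.3, 0.2, 0.3]
opening: 0.004
grip_force: 0.0
```

```bash
python3 - <<'E'
from h import *
im=snap('side','s2.png',8,(200,130,290,200)); print(arm.get_obs()['opening'])
print(arm.boxes_of('side','carton_center'),proj('side',[[.6365,-.0689,.111]]))
E
```

```text
-0.0040825369731081525
[{'uv': [241.8, 177.6], 'p': 0.58}] [[239.48313445 167.10701768]]
```

View pics/s2.png

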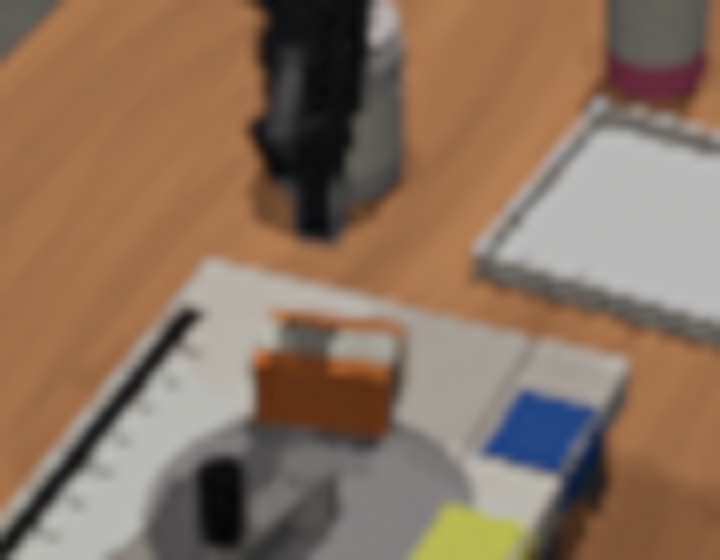

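The shut fingertip in s2 shows at (320,238), about 32 mm higher than expected, so the fingers closed above the carton. The carton did not move. I'll go lower, carefully.

Call:
{"api": "drive_tool", "payload": {
  "increments": "0.05 0 0 0 0 0; 0.05 0 0.3 0 0 0; 0.05 0 0.5 0 0 0; 0.05 0 0.6 0 0 0; 0.05 0 0.65 0 0 0; 0.05 0 0.65 0 0 0",
  "gripper": 0.5
}}

```text
clock: 8.62
tool_pos: [0.6317, -0.07, 0.0656]
tcp_rot: [[-0.98, -0.199, 0.0], [-0.199, 0.98, -0.0], [-0.0, -0.0, -1.0]]
contact_force: [-0.5, 0.2, -0.2]
opening: 0.752
grip_force: 0.0
```

Call:
{"api": "drive_tool", "payload": {
  "increments": "0 0 0.03 0 0 0; 0 0 0.06 0 0 0; 0 0 0.09 0 0 0; 0 0 0.09 0 0 0"
}}

```text
clock: 9.12
tool_pos: [0.6313, -0.0699, 0.056]
tcp_rot: [[-0.98, -0.199, -0.001], [-0.199, 0.98, 0.0], [0.001, 0.0, -1.0]]
contact_force: [-0.2, 0.1, -0.2]
opening: 0.75
grip_force: 0.0
```

Call:
{"api": "drive_tool", "payload": {
  "increments": "0 0 0 0 0 0; 0 0 0 0 0 0; 0 0 0 0 0 0; 0 0 0 0 0 0; 0 0 0 0 0 0",
  "gripper": -1
}}

```text
clock: 9.75
tool_pos: [0.6319, -0.07, 0.0568]
tcp_rot: [[-0.98, -0.199, 0.001], [-0.199, 0.98, -0.0], [-0.001, -0.0, -1.0]]
contact_force: [-0.1, 0.1, 1.9]
opening: 0.454
grip_force: 63.7
```

Call:
{"api": "drive_tool", "payload": {
  "increments": "0 0 -0.3 0 0 0; 0 0 -0.6 0 0 0; 0 0 -1 0 0 0; 0 0 -1 0 0 0"
}}

```text
clock: 10.25
tool_pos: [0.6339, -0.0704, 0.1605]
tcp_rot: [[-0.98, -0.199, 0.007], [-0.199, 0.98, -0.002], [-0.007, -0.003, -1.0]]
contact_force: [1.3, 0.6, -0.2]
opening: 0.449
grip_force: 63.5
```

Call:
{"api": "drive_tool", "payload": {
  "increments": "0 0.2 0 0 0 0; -0.05 0.5 0 0 0 0; -0.15 0.93 0 0 0 0"
}}

```text
clock: 10.62
tool_pos: [0.6258, 0.0255, 0.1535]
tcp_rot: [[-0.98, -0.197, -0.005], [-0.198, 0.98, 0.001], [0.005, 0.002, -1.0]]
contact_force: [0.4, 0.2, -1.0]
opening: 0.451
grip_force: 66.6
```

Call:
{"api": "drive_tool", "payload": {
  "increments": "-0.05 0.4 0 0 0 0; -0.15 0.93 0 0 0 0"
}}

```text
clock: 10.88
tool_pos: [0.6218, 0.12, 0.1535]
tcp_rot: [[-0.98, -0.198, -0.005], [-0.198, 0.98, -0.0], [0.005, 0.001, -1.0]]
contact_force: [0.9, 0.3, -0.6]
opening: 0.451
grip_force: 66.6
```

Call:
{"api": "drive_tool", "payload": {
  "increments": "-0.05 0.4 0 0 0 0; -0.15 0.93 0 0 0 0"
}}

```text
clock: 11.12
tool_pos: [0.6178, 0.2142, 0.1536]
tcp_rot: [[-0.98, -0.199, -0.005], [-0.199, 0.98, -0.001], [0.005, -0.0, -1.0]]
contact_force: [1.3, 0.5, -1.0]
opening: 0.452
grip_force: 66.6
```

Call:
{"api": "drive_tool", "payload": {
  "increments": "-0.05 0.4 0 0 0 0; -0.14 0.92 0 0 0 0; -0.14 0.92 0 0 0 0; -0.14 0.92 0 0 0 0"
}}

```text
clock: 11.62
tool_pos: [0.6138, 0.3058, 0.154]
tcp_rot: [[-0.98, -0.2, -0.004], [-0.2, 0.98, -0.002], [0.004, -0.001, -1.0]]
contact_force: [0.4, -0.5, -1.6]
opening: 0.452
grip_force: 66.7
```

Call:
{"api": "drive_tool", "payload": {
  "increments": "0 0 0.3 0 0 0; 0 0 0.7 0 0 0; 0 0 1 0 0 0; 0 0 1 0 0 0"
}}

```text
clock: 12.12
tool_pos: [0.6122, 0.3027, 0.0516]
tcp_rot: [[-0.98, -0.197, -0.009], [-0.197, 0.98, -0.004], [0.01, -0.002, -1.0]]
contact_force: [-0.3, 0.9, -1.7]
opening: 0.452
grip_force: 66.6
```

Call:
{"api": "drive_tool", "payload": {
  "increments": "0 0 0.15 0 0 0; 0 0 0.3 0 0 0; 0 0 0.38 0 0 0; 0 0 0.38 0 0 0; 0 0 0.38 0 0 0"
}}

```text
clock: 12.75
tool_pos: [0.616, 0.3056, 0.019]
tcp_rot: [[-0.98, -0.199, 0.001], [-0.199, 0.98, 0.0], [-0.001, 0.0, -1.0]]
contact_force: [-0.6, 0.0, -0.8]
opening: 0.449
grip_force: 66.7
```

Call:
{"api": "drive_tool", "payload": {
  "increments": "0 0 0 0 0 0; 0 0 0 0 0 0; 0 0 0 0 0 0; 0 0 -0.3 0 0 0; 0 0 -0.7 0 0 0; 0 0 -1 0 0 0; 0 0 -1 0 0 0",
  "gripper": 0.15
}}

```text
clock: 13.62
tool_pos: [0.6181, 0.3063, 0.123]
tcp_rot: [[-0.98, -0.199, 0.008], [-0.199, 0.98, 0.003], [-0.008, 0.001, -1.0]]
contact_force: [1.0, 1.2, -0.3]
opening: 0.579
grip_force: 0.0
```

```bash
python3 - <<'E'
from h import *
for n in('side','top'):
    im=arm.capture(n)
    for k,z in(('yellow_center',.013),('blue_center',.013),('carton_center',.02)):
        print(n,k,[(round(d['p'],2),np.round(d['uv']),at(n,d['uv'],z)[:2].round(3)) for d in arm.pinpoint(n,k)[:4]])
print(rect('side',im if 0 else arm.capture('side'),(.40,.52,.17,.32),.026,Y),rect('side',arm.capture('side'),(.28,.42,.20,.38),.026,B))
print(rect('top',arm.capture('top'),(.40,.52,.17,.32),.026,Y))
E
```

```text
side yellow_center [(0.9, array([242., 322.]), array([0.416, 0.403])), (0.82, array([232., 370.]), array([0.386, 0.523])), (0.7, array([252., 270.]), array([0.457, 0.244])), (0.6, array([291., 256.]), array([0.372, 0.151]))]
side blue_center [(0.85, array([284., 296.]), array([0.344, 0.291])), (0.6, array([229., 192.]), array([ 0.666, -0.04 ]))]
side carton_center [(0.63, array([192., 264.]), array([0.62 , 0.296]))]
top yellow_center [(0.96, array([193., 221.]), array([0.452, 0.234])), (0.75, array([215., 241.]), array([0.384, 0.161])), (0.73, array([113., 243.]), array([0.385, 0.495]))]
top blue_center []
top carton_center [(0.68, array([169., 172.]), array([0.613, 0.309]))]
[[0.4494, 0.2562, 0.1006, 0.0634, -0.0278, 0.006]] [[0.3464, 0.2959, 0.0922, 0.0547, -0.2311, 0.0047]]
[[0.4572, 0.2474, 0.0916, 0.0504, -0.0208, 0.0043]]
```

Call:
{"api": "drive_tool", "payload": {
  "increments": "0.3 -0.03 0 0 0 0.03; 0.6 -0.07 0 0 0 0.08; 0.97 -0.11 0 0 0 0.127; 0.97 -0.11 0 0 0 0.127; 0.97 -0.11 0 0 0 0.127",
  "gripper": 0.5
}}

```text
clock: 14.8
tool_pos: [0.5235, 0.2756, 0.1189]
tcp_rot: [[-1.0, -0.001, 0.002], [-0.001, 1.0, 0.001], [-0.002, 0.001, -1.0]]
contact_force: [-0.1, 0.6, 0.4]
opening: 0.751
grip_force: 0.0
```

Call:
{"api": "drive_tool", "payload": {
  "increments": "0.4 -0.15 0 0 0 0; 0.9 -0.3 0 0 0 0; 0.91 -0.3 0.3 0 0 0; 0.91 -0.3 0.7 0 0 0; 0.91 -0.3 0.9 0 0 0; 0.91 -0.3 1 0 0 0; 0.91 -0.3 1 0 0 0; 0.91 -0.3 1 0 0 0"
}}

```text
clock: 15.8
tool_pos: [0.4332, 0.2458, 0.0198]
tcp_rot: [[-1.0, -0.001, 0.002], [-0.001, 1.0, 0.001], [-0.002, 0.001, -1.0]]
contact_force: [0.4, -0.1, -0.0]
opening: 0.752
grip_force: 0.0
```

Call:
{"api": "drive_tool", "payload": {
  "increments": "0 0 0.06 0 0 0; 0 0 0.12 0 0 0; 0 0 0.18 0 0 0; 0 0 0.21 0 0 0; 0 0 0.21 0 0 0"
}}

```text
clock: 16.42
tool_pos: [0.4313, 0.2451, -0.0031]
tcp_rot: [[-1.0, -0.001, -0.001], [-0.001, 1.0, -0.0], [0.001, -0.0, -1.0]]
contact_force: [0.0, -0.1, 0.6]
opening: 0.751
grip_force: 0.0
```

Negative z with no contact, so the bias holds. I'll close.

Call:
{"api": "drive_tool", "payload": {
  "increments": "0 0 0 0 0 0; 0 0 0 0 0 0; 0 0 0 0 0 0; 0 0 0 0 0 0; 0 0 0 0 0 0",
  "gripper": -1
}}

```text
clock: 17.05
tool_pos: [0.4324, 0.2455, -0.0019]
tcp_rot: [[-1.0, -0.001, 0.001], [-0.001, 1.0, 0.001], [-0.001, 0.001, -1.0]]
contact_force: [-1.5, 0.0, 4.9]
opening: 0.522
grip_force: 62.9
```

Call:
{"api": "drive_tool", "payload": {
  "increments": "0 0 -0.3 0 0 0; 0 0 -0.6 0 0 0; 0 -0.2 -0.6 0 0 0; 0.1 -0.5 -0.6 0 0 0; 0.12 -0.82 -0.6 0 0 0"
}}

```text
clock: 17.68
tool_pos: [0.418, 0.1622, 0.0559]
tcp_rot: [[-1.0, -0.002, -0.003], [-0.002, 1.0, -0.001], [0.003, -0.001, -1.0]]
contact_force: [0.1, -0.0, -0.4]
opening: 0.52
grip_force: 62.2
```

Call:
{"api": "drive_tool", "payload": {
  "increments": "0.05 -0.4 0 0 0 0; 0.12 -0.82 0 0 0 0"
}}

```text
clock: 17.92
tool_pos: [0.4065, 0.08, 0.056]
tcp_rot: [[-1.0, -0.001, -0.002], [-0.001, 1.0, -0.001], [0.002, -0.001, -1.0]]
contact_force: [1.0, -0.5, -1.2]
opening: 0.518
grip_force: 62.2
```

Call:
{"api": "drive_tool", "payload": {
  "increments": "0.05 -0.4 0 0 0 0; 0.12 -0.83 0 0 0 0; 0.12 -0.83 0 0 0 0; 0.12 -0.83 0 0 0 0; 0.12 -0.83 0 0 0 0"
}}

```text
clock: 18.55
tool_pos: [0.3957, -0.0008, 0.0569]
tcp_rot: [[-1.0, -0.002, -0.001], [-0.002, 1.0, 0.0], [0.001, 0.0, -1.0]]
contact_force: [0.3, 0.0, -1.1]
opening: 0.519
grip_force: 62.2
```

```bash
python3 - <<'E'
from h import *
im=arm.capture('top')
print(arm.get_obs()['tool_pos'],rect('top',im,(.35,.50,-.07,.07),.085,Y,top=2))
im=snap('side','y1.png',4,(190,150,370,290)) 
E
```

```text
[ 0.39580025 -0.00083946  0.05708384] [[0.448, -0.0005, 0.049, 0.04, -1.5708, 0.0012]]
```

View pics/y1.png

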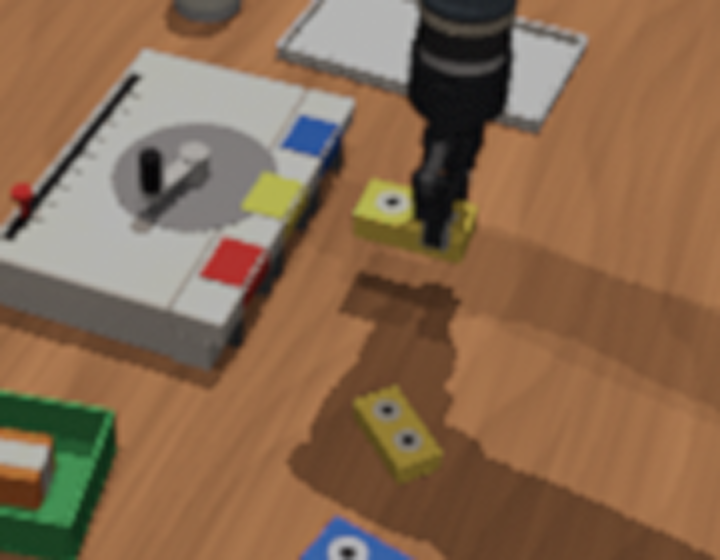

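Call:
{"api": "drive_tool", "payload": {
  "increments": "0 -0.01 0.2 0 0 0; 0 -0.01 0.4 0 0 0; 0 -0.01 0.53 0 0 0; 0 -0.01 0.57 0 0 0; 0 -0.01 0.57 0 0 0; 0 -0.01 0.57 0 0 0"
}}

```text
clock: 19.4
tool_pos: [0.3968, -0.0029, 0.0012]
tcp_rot: [[-1.0, -0.001, 0.002], [-0.001, 1.0, -0.0], [-0.002, -0.0, -1.0]]
contact_force: [-0.3, 0.1, -1.8]
opening: 0.518
grip_force: 62.3
```

Call:
{"api": "drive_tool", "payload": {
  "increments": "-0.1 0 0 0 0 0; -0.2 0 0 0 0 0; -0.3 0 0 0 0 0; -0.4 0 0 0 0 0; -0.5 0 0 0 0 0; -0.6 0 0 0 0 0; -0.7 0 0 0 0 0; -0.7 0 0 0 0 0"
}}

```text
clock: 20.4
tool_pos: [0.4668, -0.0028, 0.0006]
tcp_rot: [[-1.0, -0.001, 0.001], [-0.001, 1.0, -0.0], [-0.001, -0.0, -1.0]]
contact_force: [0.3, 0.2, 0.0]
opening: 0.522
grip_force: 62.3
```

Call:
{"api": "drive_tool", "payload": {
  "increments": "-0.08 0.01 0.01 0 0 0; -0.15 0.01 0.01 0 0 0; -0.22 0.01 0.01 0 0 0; -0.27 0.01 0.01 0 0 0; -0.3 0.01 0.01 0 0 0; -0.32 0.01 0.01 0 0 0; -0.32 0.01 0.01 0 0 0"
}}

```text
clock: 21.28
tool_pos: [0.498, -0.0017, -0.0006]
tcp_rot: [[-1.0, -0.001, -0.0], [-0.001, 1.0, 0.0], [0.0, 0.0, -1.0]]
contact_force: [0.1, -0.1, -1.3]
opening: 0.517
grip_force: 62.3
```

Call:
{"api": "drive_tool", "payload": {
  "increments": "-0.02 0 0 0 0 0; -0.04 0 0 0 0 0; -0.06 0 0 0 0 0; -0.06 0 0 0 0 0"
}}

```text
clock: 21.78
tool_pos: [0.4984, -0.0015, -0.0018]
tcp_rot: [[-1.0, -0.0, -0.011], [-0.0, 1.0, -0.0], [0.011, -0.0, -1.0]]
contact_force: [-10.9, -0.0, 4.5]
opening: 0.517
grip_force: 62.9
```

Call:
{"api": "drive_tool", "payload": {
  "increments": "0.05 0 0 0 0 0; 0.05 0 0 0 0 0; 0.05 0 0 0 0 0; 0.05 0 0 0 0 0; 0.05 0 -0.3 0 0 0; 0.05 0 -0.7 0 0 0; 0.05 0 -1 0 0 0; 0.05 0 -1 0 0 0",
  "gripper": 0.3
}}

```text
clock: 22.78
tool_pos: [0.5019, -0.0021, 0.1029]
tcp_rot: [[-1.0, -0.001, 0.007], [-0.001, 1.0, -0.001], [-0.007, -0.001, -1.0]]
contact_force: [1.2, 0.1, 0.3]
opening: 0.648
grip_force: 0.0
```

Call:
{"api": "drive_tool", "payload": {
  "increments": "0.2 0.4 0 0 0 0; 0.55 0.97 0 0 0 0"
}}

```text
clock: 23.02
tool_pos: [0.4459, 0.0918, 0.0981]
tcp_rot: [[-1.0, 0.002, -0.001], [0.002, 1.0, 0.0], [0.001, 0.0, -1.0]]
contact_force: [1.3, 0.9, -0.2]
opening: 0.647
grip_force: 0.0
```

Call:
{"api": "drive_tool", "payload": {
  "increments": "0.2 0.4 0 0 0 0; 0.55 0.97 0 0 0 0"
}}

```text
clock: 23.28
tool_pos: [0.3925, 0.1855, 0.0979]
tcp_rot: [[-1.0, 0.001, -0.001], [0.001, 1.0, -0.0], [0.001, -0.0, -1.0]]
contact_force: [-0.2, 0.4, -0.2]
opening: 0.649
grip_force: 0.0
```

Call:
{"api": "drive_tool", "payload": {
  "increments": "0.2 0.4 0 0 0 0.05; 0.52 0.97 0 0 0 0.1; 0.52 0.97 0 0 0 0.145; 0.52 0.97 0 0 0 0.145; 0.52 0.97 0 0 0 0.145",
  "gripper": 0.5
}}

```text
clock: 23.9
tool_pos: [0.3412, 0.281, 0.0985]
tcp_rot: [[-0.974, 0.225, -0.001], [0.225, 0.974, -0.001], [0.001, -0.001, -1.0]]
contact_force: [0.1, -0.2, 0.4]
opening: 0.751
grip_force: 0.0
```

```bash
python3 - <<'E'
from h import *
im=arm.capture('top')
print(arm.get_obs()['tool_pos'],rect('top',im,(.28,.42,.20,.38),.026,B),rect('side',arm.capture('side'),(.28,.42,.20,.38),.026,B))
print('yellow',rect('top',im,(.45,.60,-.05,.05),.026,Y))
E
```

```text
[0.34150972 0.28089047 0.098782  ] [[0.3679, 0.2821, 0.0555, 0.0464, -0.2311, 0.0022]] [[0.3466, 0.2962, 0.0921, 0.0551, -0.2311, 0.0047]]
yellow [[0.5165, -0.0048, 0.0997, 0.0541, 0.1134, 0.0046]]
```

Call:
{"api": "drive_tool", "payload": {
  "increments": "0.15 0.07 0 0 0 0; 0.15 0.07 0.3 0 0 0; 0.15 0.07 0.6 0 0 0; 0.15 0.07 0.85 0 0 0; 0.15 0.07 1 0 0 0; 0.15 0.07 1 0 0 0; 0.15 0.07 1 0 0 0"
}}

```text
clock: 24.88
tool_pos: [0.329, 0.2925, 0.0005]
tcp_rot: [[-0.974, 0.225, 0.001], [0.225, 0.974, 0.001], [-0.001, 0.001, -1.0]]
contact_force: [-0.0, -0.0, -0.2]
opening: 0.75
grip_force: 0.0
```

Call:
{"api": "drive_tool", "payload": {
  "increments": "0 0 0.01 0 0 0; 0 0 0.01 0 0 0; 0 0 0.01 0 0 0; 0 0 0.01 0 0 0; 0 0 0.01 0 0 0; 0 0 0.01 0 0 0",
  "gripper": -1
}}

```text
clock: 25.62
tool_pos: [0.3297, 0.2929, 0.0001]
tcp_rot: [[-0.974, 0.225, 0.003], [0.225, 0.974, 0.002], [-0.002, 0.003, -1.0]]
contact_force: [0.0, 0.6, 5.0]
opening: 0.514
grip_force: 62.4
```

Call:
{"api": "drive_tool", "payload": {
  "increments": "0 0 -0.3 0 0 0; 0 0 -0.6 0 0 0; 0 -0.2 -0.6 0 0 -0.05; 0 -0.6 -0.6 0 0 -0.1; 0 -0.95 -0.6 0 0 -0.145; 0 -0.95 -0.6 0 0 -0.145; 0 -0.95 -0.6 0 0 -0.145"
}}

```text
clock: 26.5
tool_pos: [0.307, 0.1996, 0.0582]
tcp_rot: [[-1.0, 0.0, 0.0], [0.0, 1.0, 0.001], [-0.0, 0.001, -1.0]]
contact_force: [0.6, 0.4, -1.4]
opening: 0.516
grip_force: 61.9
```

Call:
{"api": "drive_tool", "payload": {
  "increments": "-0.1 -0.4 0 0 0 0; -0.29 -0.96 0 0 0 0"
}}

```text
clock: 26.75
tool_pos: [0.3367, 0.104, 0.0586]
tcp_rot: [[-1.0, -0.006, 0.001], [-0.006, 1.0, 0.001], [-0.001, 0.001, -1.0]]
contact_force: [1.4, -0.5, -1.4]
opening: 0.515
grip_force: 62.0
```

Call:
{"api": "drive_tool", "payload": {
  "increments": "-0.1 -0.4 0 0 0 0; -0.29 -0.96 0 0 0 0"
}}

```text
clock: 27.0
tool_pos: [0.366, 0.0071, 0.0586]
tcp_rot: [[-1.0, -0.003, 0.001], [-0.003, 1.0, 0.001], [-0.001, 0.001, -1.0]]
contact_force: [1.8, 0.3, -1.7]
opening: 0.516
grip_force: 62.0
```

Call:
{"api": "drive_tool", "payload": {
  "increments": "-0.1 -0.4 0 0 0 0; -0.29 -0.95 0 0 0 0; -0.29 -0.95 0 0 0 0; -0.29 -0.95 0 0 0 0; -0.29 -0.95 0 0 0 0"
}}

```text
clock: 27.62
tool_pos: [0.3939, -0.0862, 0.0581]
tcp_rot: [[-1.0, -0.003, -0.001], [-0.003, 1.0, 0.001], [0.001, 0.001, -1.0]]
contact_force: [-0.4, 0.2, -1.6]
opening: 0.52
grip_force: 62.1
```

```bash
python3 - <<'E'
from h import *
im=arm.capture('top')
print(arm.get_obs()['tool_pos'],rect('top',im,(.35,.50,-.15,-.02),.085,B,top=2))
E
```

```text
[ 0.39396773 -0.08626038  0.05819794] [[0.4365, -0.086, 0.047, 0.044, -0.0, 0.0009]]
```

Call:
{"api": "drive_tool", "payload": {
  "increments": "0 0 0.2 0 0 0; 0 0 0.4 0 0 0; 0 0 0.53 0 0 0; 0 0 0.58 0 0 0; 0 0 0.58 0 0 0; 0 0 0.58 0 0 0"
}}

```text
clock: 28.42
tool_pos: [0.3948, -0.0878, 0.001]
tcp_rot: [[-1.0, -0.001, 0.001], [-0.001, 1.0, -0.001], [-0.001, -0.001, -1.0]]
contact_force: [-0.5, -0.0, -1.2]
opening: 0.517
grip_force: 62.1
```

Call:
{"api": "drive_tool", "payload": {
  "increments": "-0.1 0 0 0 0 0; -0.2 0 0 0 0 0; -0.3 0 0 0 0 0; -0.4 0 0 0 0 0; -0.5 0 0 0 0 0; -0.6 0 0 0 0 0; -0.7 0 0 0 0 0; -0.7 0 0 0 0 0"
}}

```text
clock: 29.42
tool_pos: [0.465, -0.0877, 0.0005]
tcp_rot: [[-1.0, -0.001, 0.001], [-0.001, 1.0, -0.0], [-0.001, -0.0, -1.0]]
contact_force: [-0.7, -0.1, -1.4]
opening: 0.519
grip_force: 62.1
```

Call:
{"api": "drive_tool", "payload": {
  "increments": "-0.08 0 0 0 0 0; -0.15 0 0 0 0 0; -0.22 0 0 0 0 0; -0.29 0 0 0 0 0; -0.34 0 0 0 0 0; -0.37 0 0 0 0 0; -0.37 0 0 0 0 0"
}}

```text
clock: 30.3
tool_pos: [0.5014, -0.0871, 0.0003]
tcp_rot: [[-1.0, -0.001, 0.0], [-0.001, 1.0, 0.001], [-0.0, 0.001, -1.0]]
contact_force: [-0.8, 3.2, -2.2]
opening: 0.519
grip_force: 62.2
```

Call:
{"api": "drive_tool", "payload": {
  "increments": "-0.02 0.01 0 0 0 0; -0.04 0.01 0 0 0 0; -0.06 0.01 0 0 0 0; -0.07 0.01 0 0 0 0; -0.07 0.01 0 0 0 0"
}}

```text
clock: 30.92
tool_pos: [0.5027, -0.087, 0.0001]
tcp_rot: [[-1.0, -0.0, -0.011], [-0.0, 1.0, -0.002], [0.011, -0.002, -1.0]]
contact_force: [-14.1, -0.6, 9.1]
opening: 0.514
grip_force: 63.3
```

Call:
{"api": "drive_tool", "payload": {
  "increments": "0.07 0 0 0 0 0; 0.07 0 0 0 0 0; 0.07 0 0 0 0 0; 0.07 0 0 0 0 0; 0.07 0 -0.3 0 0 0; 0.07 0 -0.7 0 0 0; 0.07 0 -1 0 0 0",
  "gripper": 0.3
}}

```text
clock: 31.8
tool_pos: [0.502, -0.0867, 0.1023]
tcp_rot: [[-1.0, -0.001, 0.002], [-0.001, 1.0, -0.001], [-0.002, -0.001, -1.0]]
contact_force: [-0.2, -0.5, 0.3]
opening: 0.651
grip_force: 0.0
```

Call:
{"api": "drive_tool", "payload": {
  "increments": "0.3 -0.4 -0.2 0 0 0; 0.5 -0.9 -0.4 0 0 0; 0.5 -0.9 -0.4 0 0 0; 0.5 -0.9 -0.4 0 0 0"
}}

```text
clock: 32.3
tool_pos: [0.4514, -0.1765, 0.1403]
tcp_rot: [[-1.0, -0.0, 0.0], [-0.0, 1.0, 0.001], [-0.0, 0.001, -1.0]]
contact_force: [-0.8, 1.1, -0.4]
opening: 0.651
grip_force: 0.0
```

```bash
python3 - <<'E'
from h import *
im=arm.capture('top')
for z,b,h in((.026,(.44,.523,-.05,.05),Y),(.026,(.44,.523,-.14,-.04),B)): print(rect('top',im,b,z,h))
k=arm.pinpoint('top','knob_center'); print([(d['p'],at('top',d['uv'],.098)) for d in k[:2]])
o=cv2.rotate(ortho('top',im,.46,.69,-.17,.12,.098,2000),cv2.ROTATE_180); cv2.imwrite('pics/k.png',o); print(o.shape)
print(arm.get_obs()['tool_pos'])
E
```

```text
[[0.4973, -0.0074, 0.0598, 0.0524, 0.1489, 0.0026]]
[[0.5025, -0.0865, 0.043, 0.041, -1.5708, 0.0017]]
[]
(460, 581, 3)
[ 0.45119485 -0.17547703  0.13956928]
```

View pics/k.png

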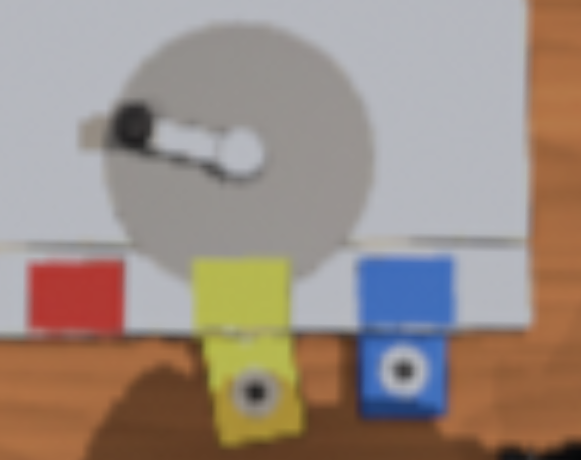

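k.png: blue is home (end at about y=415). Yellow has been knocked out about 9 mm and rotated ~0.15 rad (rear end at (262,437)). I'll re-grip it.

Call:
{"api": "drive_tool", "payload": {
  "increments": "-0.1 0.4 0 0 0 0; -0.2 0.83 0 0 0 0"
}}

```text
clock: 32.65
tool_pos: [0.4712, -0.0916, 0.1394]
tcp_rot: [[-1.0, -0.001, -0.001], [-0.001, 1.0, 0.001], [0.001, 0.001, -1.0]]
contact_force: [0.4, -0.3, -0.6]
opening: 0.654
grip_force: 0.0
```

Call:
{"api": "drive_tool", "payload": {
  "increments": "-0.1 0.4 0 0 0 -0.05; -0.2 0.83 0.3 0 0 -0.1; -0.2 0.83 0.6 0 0 -0.1; -0.2 0.83 0.8 0 0 -0.1; -0.2 0.83 0.8 0 0 -0.1; -0.2 0.83 0.8 0 0 -0.1"
}}

```text
clock: 33.4
tool_pos: [0.4913, -0.01, 0.0608]
tcp_rot: [[-0.987, -0.158, 0.0], [-0.158, 0.987, -0.0], [-0.0, -0.0, -1.0]]
contact_force: [1.4, 0.1, 0.1]
opening: 0.653
grip_force: 0.0
```

```bash
python3 - <<'E'
from h import *
o=arm.get_obs(); print(o['tool_pos'],o['tcp_rot'])
im=arm.capture('side'); print(rect('side',im,(.44,.523,-.05,.05),.026,Y))
E
```

```text
[ 0.49133881 -0.00996298  0.06082897] [[-9.87389297e-01 -1.58310659e-01  3.35391463e-04]
 [-1.58310670e-01  9.87389352e-01 -6.28011294e-06]
 [-3.30167750e-04 -5.92969633e-05 -9.99999944e-01]]
[[0.4937, 0.003, 0.074, 0.066, -1.4229, 0.0042]]
```

Call:
{"api": "drive_tool", "payload": {
  "increments": "0 0 0.2 0 0 0; 0 0 0.4 0 0 0; 0 0 0.55 0 0 0; 0 0 0.61 0 0 0; 0 0 0.61 0 0 0"
}}

```text
clock: 34.08
tool_pos: [0.4911, -0.0106, -0.0005]
tcp_rot: [[-0.988, -0.157, -0.0], [-0.157, 0.988, 0.0], [0.0, 0.0, -1.0]]
contact_force: [0.8, 0.3, 0.5]
opening: 0.652
grip_force: 0.0
```

Call:
{"api": "drive_tool", "payload": {
  "increments": "0 0 0 0 0 0; 0 0 0 0 0 0; 0 0 0 0 0 0; 0 0 0 0 0 0; 0 0 0 0 0 0",
  "gripper": -1
}}

```text
clock: 34.7
tool_pos: [0.4914, -0.0094, 0.0006]
tcp_rot: [[-0.987, -0.158, 0.001], [-0.158, 0.987, 0.002], [-0.001, 0.002, -1.0]]
contact_force: [-2.9, 5.3, 6.1]
opening: 0.521
grip_force: 62.6
```

Call:
{"api": "drive_tool", "payload": {
  "increments": "0.07 0.01 0 0 0 0.01; 0.12 0.04 0 0 0 0.03; 0.14 0.08 0 0 0 0.06; 0.14 0.11 0 0 0 0.095; 0.14 0.11 0 0 0 0.095; 0.14 0.11 0 0 0 0.095"
}}

```text
clock: 35.45
tool_pos: [0.4768, -0.0029, 0.0007]
tcp_rot: [[-1.0, -0.008, 0.003], [-0.008, 1.0, -0.002], [-0.003, -0.002, -1.0]]
contact_force: [0.8, -0.5, 6.2]
opening: 0.522
grip_force: 62.5
```

Call:
{"api": "drive_tool", "payload": {
  "increments": "-0.05 0.01 0 0 0 0; -0.1 0.01 0 0 0 0; -0.15 0.01 0 0 0 0; -0.2 0.01 0 0 0 0; -0.2 0.01 0 0 0 0"
}}

```text
clock: 36.08
tool_pos: [0.4935, -0.0013, 0.0006]
tcp_rot: [[-1.0, -0.009, -0.004], [-0.009, 1.0, -0.001], [0.004, -0.001, -1.0]]
contact_force: [-6.0, -0.0, 13.0]
opening: 0.514
grip_force: 63.4
```

Call:
{"api": "drive_tool", "payload": {
  "increments": "-0.02 0 0 0 0 0; -0.04 0 0 0 0 0; -0.06 0 0 0 0 0; -0.06 0 0 0 0 0"
}}

```text
clock: 36.58
tool_pos: [0.4988, -0.0012, 0.0006]
tcp_rot: [[-1.0, -0.009, -0.005], [-0.009, 1.0, -0.001], [0.005, -0.001, -1.0]]
contact_force: [-8.5, -0.2, 14.4]
opening: 0.517
grip_force: 63.5
```

Call:
{"api": "drive_tool", "payload": {
  "increments": "-0.02 0 -0.01 0 0 0; -0.04 0 -0.01 0 0 0; -0.06 0 -0.01 0 0 0; -0.06 0 -0.01 0 0 0"
}}

```text
clock: 37.08
tool_pos: [0.5018, -0.0012, 0.0006]
tcp_rot: [[-1.0, -0.009, -0.012], [-0.009, 1.0, -0.002], [0.012, -0.001, -1.0]]
contact_force: [-12.2, -0.3, 14.8]
opening: 0.521
grip_force: 63.5
```

Call:
{"api": "drive_tool", "payload": {
  "increments": "0.06 0 0 0 0 0; 0.06 0 0 0 0 0; 0.06 0 0 0 0 0; 0.06 0 0 0 0 0; 0.06 0 -0.3 0 0 0; 0.06 0 -0.7 0 0 0; 0.06 0 -1 0 0 0",
  "gripper": 0.3
}}

```text
clock: 37.95
tool_pos: [0.5022, -0.0008, 0.1021]
tcp_rot: [[-1.0, -0.009, 0.002], [-0.009, 1.0, -0.0], [-0.002, -0.0, -1.0]]
contact_force: [-0.8, -0.1, -0.4]
opening: 0.647
grip_force: 0.0
```

Call:
{"api": "drive_tool", "payload": {
  "increments": "0.1 -0.5 -0.2 0 0 0; 0.3 -1 -0.5 0 0 0; 0.3 -1 -0.5 0 0 0"
}}

```text
clock: 38.33
tool_pos: [0.4736, -0.1045, 0.1536]
tcp_rot: [[-1.0, -0.003, 0.006], [-0.003, 1.0, -0.003], [-0.006, -0.003, -1.0]]
contact_force: [-0.2, 0.4, -0.4]
opening: 0.651
grip_force: 0.0
```

Call:
{"api": "drive_tool", "payload": {
  "increments": "0.2 -0.5 0 0 0 0; 0.3 -0.8 0 0 0 0; 0.3 -0.8 0 0 0 0"
}}

```text
clock: 38.7
tool_pos: [0.4427, -0.1819, 0.1496]
tcp_rot: [[-1.0, -0.006, -0.001], [-0.006, 1.0, 0.001], [0.001, 0.001, -1.0]]
contact_force: [1.2, 0.4, -0.6]
opening: 0.65
grip_force: 0.0
```

```bash
cat > chk.py <<'E'
from h import *
im=arm.capture('top')
for z,b,h in((.026,(.44,.523,-.05,.05),Y),(.026,(.44,.523,-.14,-.04),B)): print(rect('top',im,b,z,h))
x0,y0=.56,-.06; o=ortho('top',im,x0,.67,y0,.08,.116); g=cv2.cvtColor(o,cv2.COLOR_BGR2GRAY)
m=(g<60).astype(np.uint8); n,l,s,c=cv2.connectedComponentsWithStats(m)
for i in range(1,n):
    if s[i,4]>80: print('dark',s[i],round(x0+c[i][1]/1000,4),round(y0+c[i][0]/1000,4))
print(arm.get_obs()['tool_pos'])
E
python3 chk.py
```

```text
[[0.501, -0.001, 0.05, 0.044, -1.5708, 0.0021]]
[[0.5025, -0.0865, 0.043, 0.041, -1.5708, 0.0017]]
dark [106  54  16  20 263] 0.6237 0.0534
[ 0.44293955 -0.18082944  0.14961222]
```

Call:
{"api": "drive_tool", "payload": {
  "increments": "-0.3 0.4 0 0 0 0; -0.6 0.78 0 0 0 0",
  "gripper": 0.1
}}

```text
clock: 39.0
tool_pos: [0.5032, -0.1004, 0.1501]
tcp_rot: [[-1.0, -0.009, 0.0], [-0.009, 1.0, 0.001], [-0.0, 0.001, -1.0]]
contact_force: [-0.2, -0.7, -0.2]
opening: 0.551
grip_force: 0.0
```

Call:
{"api": "drive_tool", "payload": {
  "increments": "-0.3 0.4 0 0 0 0; -0.6 0.78 0 0 0 0"
}}

```text
clock: 39.25
tool_pos: [0.5625, -0.0206, 0.1499]
tcp_rot: [[-1.0, -0.011, -0.0], [-0.011, 1.0, 0.001], [0.0, 0.001, -1.0]]
contact_force: [0.2, -1.0, -1.0]
opening: 0.55
grip_force: 0.0
```

Call:
{"api": "drive_tool", "payload": {
  "increments": "-0.3 0.4 0 0 0 0; -0.6 0.79 0 0 0 0; -0.6 0.79 0 0 0 0; -0.6 0.79 0 0 0 0; -0.6 0.79 0 0 0 0"
}}

```text
clock: 39.88
tool_pos: [0.6204, 0.0552, 0.1505]
tcp_rot: [[-1.0, -0.008, -0.0], [-0.008, 1.0, -0.0], [0.0, -0.0, -1.0]]
contact_force: [0.3, -0.6, 1.2]
opening: 0.55
grip_force: 0.0
```

Call:
{"api": "drive_tool", "payload": {
  "increments": "-0.03 -0.02 0.15 0 0 0; -0.03 -0.02 0.3 0 0 0; -0.03 -0.02 0.45 0 0 0; -0.03 -0.02 0.57 0 0 0; -0.03 -0.02 0.62 0 0 0; -0.03 -0.02 0.62 0 0 0; -0.03 -0.02 0.62 0 0 0"
}}

```text
clock: 40.75
tool_pos: [0.6246, 0.0535, 0.0892]
tcp_rot: [[-1.0, -0.009, 0.001], [-0.009, 1.0, -0.0], [-0.001, -0.0, -1.0]]
contact_force: [-0.4, 0.4, 0.7]
opening: 0.55
grip_force: 0.0
```

Call:
{"api": "drive_tool", "payload": {
  "increments": "0 0 0 0 0 0; 0 0 0 0 0 0; 0 0 0 0 0 0; 0 0 0 0 0 0; 0 0 0 0 0 0",
  "gripper": -1
}}

```text
clock: 41.38
tool_pos: [0.6247, 0.0537, 0.0893]
tcp_rot: [[-1.0, -0.009, 0.002], [-0.009, 1.0, 0.001], [-0.002, 0.001, -1.0]]
contact_force: [0.8, 1.2, 4.2]
opening: 0.198
grip_force: 58.7
```

```bash
cat > cr.py <<'E'
import sys,numpy as np
a0,da,n=map(float,sys.argv[1:4]); r=.055
a=a0+da*np.arange(1,int(n)+1)
dx=r*(np.sin(a)-np.sin(a0)); dy=r*(np.cos(a)-np.cos(a0))
print('; '.join('%.2f %.2f 0 0 0 0'%(10*(-x-.009*y),10*(-.009*x+y)) for x,y in zip(dx,dy)))
E
python3 cr.py .19 .2618 12; python3 cr.py 3.3316 .5236 12
```

```text
-0.14 -0.05 0 0 0 0; -0.26 -0.13 0 0 0 0; -0.35 -0.23 0 0 0 0; -0.41 -0.36 0 0 0 0; -0.44 -0.50 0 0 0 0; -0.43 -0.65 0 0 0 0; -0.38 -0.78 0 0 0 0; -0.30 -0.90 0 0 0 0; -0.20 -1.00 0 0 0 0; -0.07 -1.06 0 0 0 0; 0.07 -1.09 0 0 0 0; 0.22 -1.08 0 0 0 0
0.26 0.13 0 0 0 0; 0.41 0.36 0 0 0 0; 0.43 0.65 0 0 0 0; 0.30 0.90 0 0 0 0; 0.07 1.06 0 0 0 0; -0.22 1.08 0 0 0 0; -0.47 0.95 0 0 0 0; -0.63 0.71 0 0 0 0; -0.65 0.43 0 0 0 0; -0.52 0.18 0 0 0 0; -0.28 0.02 0 0 0 0; 0.00 0.00 0 0 0 0
```

```bash
for a in .19 2.2844 4.3788; do python3 cr.py $a .2992 7; done
```

```text
-0.15 -0.06 0 0 0 0; -0.28 -0.15 0 0 0 0; -0.38 -0.29 0 0 0 0; -0.43 -0.44 0 0 0 0; -0.44 -0.61 0 0 0 0; -0.39 -0.77 0 0 0 0; -0.30 -0.90 0 0 0 0
0.13 -0.11 0 0 0 0; 0.28 -0.17 0 0 0 0; 0.44 -0.19 0 0 0 0; 0.60 -0.15 0 0 0 0; 0.74 -0.07 0 0 0 0; 0.86 0.04 0 0 0 0; 0.93 0.19 0 0 0 0
0.03 0.16 0 0 0 0; 0.01 0.32 0 0 0 0; -0.06 0.47 0 0 0 0; -0.17 0.60 0 0 0 0; -0.31 0.68 0 0 0 0; -0.47 0.72 0 0 0 0; -0.63 0.71 0 0 0 0
```

Call:
{"api": "drive_tool", "payload": {
  "increments": "-0.14 -0.05 0 0 0 0; -0.26 -0.13 0 0 0 0; -0.35 -0.23 0 0 0 0; -0.41 -0.36 0 0 0 0; -0.44 -0.50 0 0 0 0; -0.43 -0.65 0 0 0 0; -0.38 -0.78 0 0 0 0; -0.30 -0.90 0 0 0 0; -0.30 -0.90 0 0 0 0"
}}

```text
clock: 42.5
tool_pos: [0.6534, -0.0366, 0.0892]
tcp_rot: [[-1.0, -0.008, -0.002], [-0.008, 1.0, 0.001], [0.002, 0.001, -1.0]]
contact_force: [-2.1, 2.2, 5.6]
opening: 0.2
grip_force: 59.1
```

Call:
{"api": "drive_tool", "payload": {
  "increments": "0.13 -0.11 0 0 0 0; 0.28 -0.17 0 0 0 0; 0.44 -0.19 0 0 0 0; 0.60 -0.15 0 0 0 0; 0.74 -0.07 0 0 0 0; 0.86 0.04 0 0 0 0; 0.93 0.19 0 0 0 0"
}}

```text
clock: 43.38
tool_pos: [0.5606, -0.0194, 0.0893]
tcp_rot: [[-1.0, -0.007, -0.001], [-0.007, 1.0, -0.003], [0.001, -0.003, -1.0]]
contact_force: [-1.6, -2.1, 6.2]
opening: 0.2
grip_force: 59.1
```

Call:
{"api": "drive_tool", "payload": {
  "increments": "0.03 0.16 0 0 0 0; 0.01 0.32 0 0 0 0; -0.06 0.47 0 0 0 0; -0.17 0.60 0 0 0 0; -0.31 0.68 0 0 0 0; -0.47 0.72 0 0 0 0; -0.63 0.71 0 0 0 0"
}}

```text
clock: 44.25
tool_pos: [0.6246, 0.0539, 0.0892]
tcp_rot: [[-1.0, -0.01, 0.001], [-0.01, 1.0, -0.001], [-0.001, -0.001, -1.0]]
contact_force: [-0.8, -2.0, 5.4]
opening: 0.199
grip_force: 59.1
```

Call:
{"api": "drive_tool", "payload": {
  "increments": "-0.15 -0.06 0 0 0 0; -0.28 -0.15 0 0 0 0; -0.38 -0.29 0 0 0 0; -0.43 -0.44 0 0 0 0; -0.44 -0.61 0 0 0 0; -0.39 -0.77 0 0 0 0; -0.30 -0.90 0 0 0 0"
}}

```text
clock: 45.12
tool_pos: [0.6541, -0.0359, 0.0892]
tcp_rot: [[-1.0, -0.009, -0.001], [-0.009, 1.0, 0.002], [0.001, 0.002, -1.0]]
contact_force: [-3.1, 3.5, 7.4]
opening: 0.203
grip_force: 59.2
```

Call:
{"api": "drive_tool", "payload": {
  "increments": "0.13 -0.11 0 0 0 0; 0.28 -0.17 0 0 0 0; 0.44 -0.19 0 0 0 0; 0.60 -0.15 0 0 0 0; 0.74 -0.07 0 0 0 0; 0.86 0.04 0 0 0 0; 0.93 0.19 0 0 0 0"
}}

```text
clock: 46.0
tool_pos: [0.5606, -0.0192, 0.0893]
tcp_rot: [[-1.0, -0.007, -0.001], [-0.007, 1.0, -0.003], [0.001, -0.003, -1.0]]
contact_force: [-2.5, -1.5, 6.1]
opening: 0.198
grip_force: 59.2
```

Call:
{"api": "drive_tool", "payload": {
  "increments": "0.03 0.16 0 0 0 0; 0.01 0.32 0 0 0 0; -0.06 0.47 0 0 0 0; -0.17 0.60 0 0 0 0; -0.31 0.68 0 0 0 0; -0.47 0.72 0 0 0 0; -0.63 0.71 0 0 0 0"
}}

```text
clock: 46.88
tool_pos: [0.6246, 0.0539, 0.0892]
tcp_rot: [[-1.0, -0.01, 0.001], [-0.01, 1.0, -0.001], [-0.001, -0.001, -1.0]]
contact_force: [-0.4, -1.4, 6.5]
opening: 0.202
grip_force: 59.2
```

```bash
cat > fol.py <<'E'
from h import *
for n in('side','top'):
    im=arm.capture(n); k=arm.pinpoint(n,'follower_top'); print(n,[(round(d['p'],2),np.round(d['uv'],1)) for d in k[:3]])
    h=cv2.cvtColor(im,cv2.COLOR_BGR2HSV); m=cv2.inRange(h,(0,150,80),(8,255,255))|cv2.inRange(h,(172,150,80),(180,255,255))
    nn,l,s,c=cv2.connectedComponentsWithStats(m); print([(s[i,4],c[i].round(1)) for i in range(1,nn) if 4<s[i,4]<60])
for y in np.arange(.12,-.13,-.04): print(y.round(2),[ (proj('side',[[.721-.015*y,y,z]])[0].round(1),proj('top',[[.721-.015*y,y,z]])[0].round(1)) for z in(.085,.071)])
E
python3 fol.py
```

```text
side []
[(np.int32(14), array([441.9,  25.4])), (np.int32(22), array([206. , 184.1])), (np.int32(6), array([253.5, 219.5]))]
top []
[]
0.12 [(array([191. , 200.5]), array([224.9, 135.3])), (array([191.5, 203.7]), array([225.2, 136. ]))]
0.08 [(array([197.1, 192.9]), array([237.6, 134.8])), (array([197.5, 196.1]), array([237.8, 135.6]))]
0.04 [(array([203. , 185.6]), array([250.4, 134.4])), (array([203.3, 188.8]), array([250.4, 135.2]))]
-0.0 [(array([208.5, 178.7]), array([263.1, 134. ])), (array([208.9, 181.9]), array([263. , 134.7]))]
-0.04 [(array([213.9, 172. ]), array([275.8, 133.5])), (array([214.2, 175.2]), array([275.6, 134.3]))]
-0.08 [(array([219. , 165.7]), array([288.6, 133.1])), (array([219.2, 168.9]), array([288.2, 133.9]))]
-0.12 [(array([223.9, 159.6]), array([301.3, 132.7])), (array([224.1, 162.8]), array([300.8, 133.5]))]
```

Call:
{"api": "drive_tool", "payload": {
  "increments": "-0.15 -0.06 0 0 0 0; -0.28 -0.15 0 0 0 0; -0.38 -0.29 0 0 0 0; -0.43 -0.44 0 0 0 0; -0.44 -0.61 0 0 0 0; -0.39 -0.77 0 0 0 0; -0.30 -0.90 0 0 0 0"
}}

```text
clock: 47.95
tool_pos: [0.6543, -0.0356, 0.0892]
tcp_rot: [[-1.0, -0.009, -0.001], [-0.009, 1.0, 0.002], [0.001, 0.002, -1.0]]
contact_force: [-2.2, 3.8, 7.1]
opening: 0.199
grip_force: 59.2
```

Call:
{"api": "drive_tool", "payload": {
  "increments": "0.13 -0.11 0 0 0 0; 0.28 -0.17 0 0 0 0; 0.44 -0.19 0 0 0 0; 0.60 -0.15 0 0 0 0; 0.74 -0.07 0 0 0 0; 0.86 0.04 0 0 0 0; 0.93 0.19 0 0 0 0"
}}

```text
clock: 48.82
tool_pos: [0.5605, -0.0191, 0.0893]
tcp_rot: [[-1.0, -0.007, -0.001], [-0.007, 1.0, -0.003], [0.001, -0.003, -1.0]]
contact_force: [-2.4, -0.9, 6.6]
opening: 0.198
grip_force: 59.2
```

Call:
{"api": "drive_tool", "payload": {
  "increments": "0.03 0.16 0 0 0 0; 0.01 0.32 0 0 0 0; -0.06 0.47 0 0 0 0; -0.17 0.60 0 0 0 0; -0.31 0.68 0 0 0 0; -0.47 0.72 0 0 0 0; -0.63 0.71 0 0 0 0"
}}

```text
clock: 49.7
tool_pos: [0.6246, 0.054, 0.0892]
tcp_rot: [[-1.0, -0.01, 0.001], [-0.01, 1.0, -0.001], [-0.001, -0.001, -1.0]]
contact_force: [-1.2, -2.7, 6.1]
opening: 0.197
grip_force: 59.2
```

```bash
python3 fol.py | head -4; python3 - <<'E'
from h import *
im=cv2.resize(cv2.imread('pics/side0.png'),(512,384),interpolation=cv2.INTER_AREA)
h=cv2.cvtColor(im,cv2.COLOR_BGR2HSV); m=cv2.inRange(h,(0,150,80),(8,255,255))|cv2.inRange(h,(172,150,80),(180,255,255))
nn,l,s,c=cv2.connectedComponentsWithStats(m); print([(s[i,4],c[i].round(1)) for i in range(1,nn) if 4<s[i,4]<60])
E
```

```text
side [(0.42, array([189.4, 271.7])), (0.4, array([210.9, 176.4]))]
[(np.int32(22), array([368.5,  96.1])), (np.int32(19), array([211. , 177.5])), (np.int32(6), array([253.5, 219.5]))]
top [(0.58, array([264.4, 132.8])), (0.21, array([265.5, 199.2]))]
[(np.int32(28), array([267.5, 133.6]))]
[(np.int32(28), array([380.8,  96.3])), (np.int32(36), array([384.2, 113.5])), (np.int32(11), array([382.6, 118.9])), (np.int32(8), array([278.5, 122.1])), (np.int32(21), array([483.4, 138.3])), (np.int32(24), array([194.6, 197.9]))]
```

Call:
{"api": "drive_tool", "payload": {
  "increments": "-0.15 -0.06 0 0 0 0; -0.28 -0.15 0 0 0 0; -0.38 -0.29 0 0 0 0; -0.43 -0.44 0 0 0 0; -0.44 -0.61 0 0 0 0; -0.39 -0.77 0 0 0 0; -0.30 -0.90 0 0 0 0"
}}

```text
clock: 50.78
tool_pos: [0.6542, -0.0357, 0.0892]
tcp_rot: [[-1.0, -0.009, -0.001], [-0.009, 1.0, 0.002], [0.001, 0.002, -1.0]]
contact_force: [-3.0, 3.3, 7.8]
opening: 0.197
grip_force: 59.3
```

Call:
{"api": "drive_tool", "payload": {
  "increments": "0.13 -0.11 0 0 0 0; 0.28 -0.17 0 0 0 0; 0.44 -0.19 0 0 0 0; 0.60 -0.15 0 0 0 0; 0.74 -0.07 0 0 0 0; 0.86 0.04 0 0 0 0; 0.93 0.19 0 0 0 0"
}}

```text
clock: 51.65
tool_pos: [0.5604, -0.0189, 0.0892]
tcp_rot: [[-1.0, -0.007, -0.001], [-0.007, 1.0, -0.003], [0.001, -0.003, -1.0]]
contact_force: [-2.4, -1.5, 6.9]
opening: 0.203
grip_force: 59.3
```

Call:
{"api": "drive_tool", "payload": {
  "increments": "0.03 0.16 0 0 0 0; 0.01 0.32 0 0 0 0; -0.06 0.47 0 0 0 0; -0.17 0.60 0 0 0 0; -0.31 0.68 0 0 0 0; -0.47 0.72 0 0 0 0; -0.63 0.71 0 0 0 0"
}}

```text
clock: 52.52
tool_pos: [0.6248, 0.0539, 0.0892]
tcp_rot: [[-1.0, -0.01, 0.001], [-0.01, 1.0, -0.001], [-0.001, -0.001, -1.0]]
contact_force: [-0.9, -2.1, 5.5]
opening: 0.198
grip_force: 59.2
```

```bash
python3 fol.py | head -4
```

```text
side []
[(np.int32(14), array([367.7,  96.2])), (np.int32(12), array([215.6, 173.8])), (np.int32(6), array([253.5, 219.5]))]
top [(0.51, array([279., 137.]))]
[(np.int32(21), array([279.2, 134.3]))]
```

```bash
python3 - <<'E'
from h import *
a=cv2.resize(arm.capture('side')[145:205,180:260],(400,300),interpolation=2); b=cv2.resize(arm.capture('top')[115:175,230:310],(400,300),interpolation=2)
cv2.imwrite('pics/f.png',np.hstack([a,b]))
E
```

```text
(no output)
```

View pics/f.png

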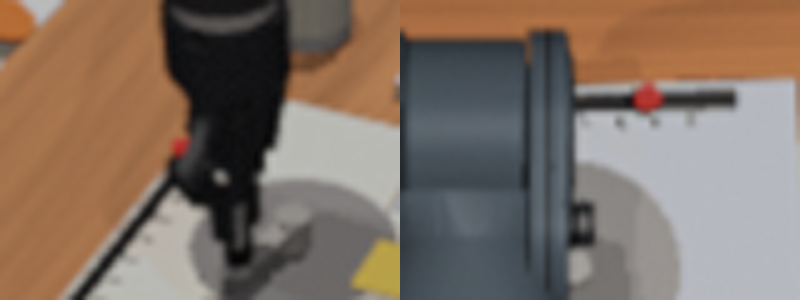

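Call:
{"api": "drive_tool", "payload": {
  "increments": "-0.15 -0.06 0 0 0 0; -0.28 -0.15 0 0 0 0; -0.38 -0.29 0 0 0 0; -0.43 -0.44 0 0 0 0; -0.44 -0.61 0 0 0 0; -0.39 -0.77 0 0 0 0; -0.30 -0.90 0 0 0 0"
}}

```text
clock: 53.7
tool_pos: [0.6542, -0.0356, 0.0892]
tcp_rot: [[-1.0, -0.009, -0.001], [-0.009, 1.0, 0.002], [0.001, 0.002, -1.0]]
contact_force: [-2.5, 3.1, 6.9]
opening: 0.202
grip_force: 59.3
```

```bash
python3 fol.py | head -4
```

```text
side [(0.59, array([219. , 172.6])), (0.43, array([230.9, 174.1])), (0.34, array([238.4, 139.7]))]
[(np.int32(7), array([470.3,  21.7])), (np.int32(15), array([381.2, 117.2])), (np.int32(18), array([501.9, 123.4])), (np.int32(13), array([506.5, 128.5])), (np.int32(18), array([218. , 172.3])), (np.int32(6), array([253.5, 219.5]))]
top []
[]
```

Call:
{"api": "drive_tool", "payload": {
  "increments": "0 0 0 0 0 0; 0 0 0 0 0 0; 0 0 0 0 0 0; 0 0 -0.3 0 0 0; 0 0 -0.6 0 0 0; 0 0 -0.8 0 0 0",
  "gripper": 0.1
}}

```text
clock: 54.65
tool_pos: [0.6553, -0.0364, 0.1699]
tcp_rot: [[-1.0, -0.009, 0.001], [-0.009, 1.0, -0.0], [-0.001, -0.0, -1.0]]
contact_force: [0.5, 0.3, -0.6]
opening: 0.553
grip_force: 0.0
```

Call:
{"api": "drive_tool", "payload": {
  "increments": "0.4 0 0 0 0 0; 1 0 0 0 0 0"
}}

```text
clock: 54.9
tool_pos: [0.555, -0.0375, 0.168]
tcp_rot: [[-1.0, -0.009, 0.001], [-0.009, 1.0, -0.0], [-0.001, -0.0, -1.0]]
contact_force: [-0.2, -0.6, 1.0]
opening: 0.549
grip_force: 0.0
```

Call:
{"api": "drive_tool", "payload": {
  "increments": "0.4 -0.4 0 0 0 0; 1 -1 0 0 0 0; 1 -1 0 0 0 0"
}}

```text
clock: 55.28
tool_pos: [0.4535, -0.1396, 0.1683]
tcp_rot: [[-1.0, -0.006, -0.001], [-0.006, 1.0, -0.001], [0.001, -0.001, -1.0]]
contact_force: [1.3, 0.0, 0.1]
opening: 0.552
grip_force: 0.0
```

```bash
python3 chk.py; python3 fol.py | head -4
```

```text
[[0.501, -0.001, 0.05, 0.044, -1.5708, 0.0021]]
[[0.503, -0.087, 0.044, 0.04, -1.5708, 0.0017]]
dark [ 17  84  19  19 253] 0.6533 -0.0344
[ 0.45258654 -0.14073321  0.16838562]
side [(0.39, array([219.7, 173.6]))]
[(np.int32(27), array([380.9,  96.4])), (np.int32(44), array([385.5, 114.2])), (np.int32(12), array([383.2, 119.1])), (np.int32(7), array([278.9, 122.1])), (np.int32(6), array([283.5, 122.3])), (np.int32(20), array([437.4, 123.4])), (np.int32(5), array([281.2, 140.6])), (np.int32(18), array([218. , 172.3]))]
top [(0.6, array([283.1, 133.5])), (0.31, array([265.8, 169.1]))]
[(np.int32(19), array([282.8, 134.2]))]
```

Call:
{"api": "drive_tool", "payload": {
  "increments": "-0.25 0.27 0.3 0 0 0; -0.49 0.53 0.6 0 0 0; -0.49 0.53 1 0 0 0; -0.49 0.53 1 0 0 0; -0.49 0.53 1 0 0 0",
  "gripper": 0.3
}}

```text
clock: 56.15
tool_pos: [0.5051, -0.0843, 0.0695]
tcp_rot: [[-1.0, -0.009, 0.001], [-0.009, 1.0, -0.0], [-0.001, -0.0, -1.0]]
contact_force: [0.4, -0.5, 0.8]
opening: 0.649
grip_force: 0.0
```

Call:
{"api": "drive_tool", "payload": {
  "increments": "0 0 0.2 0 0 0; 0 0 0.4 0 0 0; 0 0 0.6 0 0 0; 0 0 0.66 0 0 0; 0 0 0.67 0 0 0; 0 0 0.67 0 0 0"
}}

```text
clock: 56.9
tool_pos: [0.5055, -0.0851, 0.0029]
tcp_rot: [[-1.0, -0.008, 0.003], [-0.008, 1.0, -0.001], [-0.002, -0.001, -1.0]]
contact_force: [0.4, 0.1, 0.4]
opening: 0.646
grip_force: 0.0
```

Call:
{"api": "drive_tool", "payload": {
  "increments": "0 0 0 0 0 0; 0 0 0 0 0 0; 0 0 0 0 0 0; 0 0 0 0 0 0; 0 0 0 0 0 0",
  "gripper": -1
}}

```text
clock: 57.52
tool_pos: [0.5054, -0.0853, 0.0033]
tcp_rot: [[-1.0, -0.008, 0.002], [-0.008, 1.0, -0.002], [-0.002, -0.002, -1.0]]
contact_force: [-1.5, -0.9, 5.2]
opening: 0.515
grip_force: 61.5
```

Call:
{"api": "drive_tool", "payload": {
  "increments": "0.12 0 -0.01 0 0 0; 0.24 0 -0.01 0 0 0; 0.36 0 -0.01 0 0 0; 0.48 0 -0.01 0 0 0; 0.6 0 -0.01 0 0 0; 0.7 0 -0.01 0 0 0; 0.75 0 -0.01 0 0 0; 0.75 0 -0.01 0 0 0"
}}

```text
clock: 58.52
tool_pos: [0.4291, -0.0855, 0.0032]
tcp_rot: [[-1.0, -0.008, 0.001], [-0.008, 1.0, -0.001], [-0.001, -0.001, -1.0]]
contact_force: [1.7, -0.5, 7.1]
opening: 0.516
grip_force: 62.0
```

Call:
{"api": "drive_tool", "payload": {
  "increments": "0 0 -0.3 0 0 0; 0 0 -0.7 0 0 0; 0 -0.4 -0.8 0 0 0; 0 -1 -0.8 0 0 0"
}}

```text
clock: 59.02
tool_pos: [0.4282, -0.1845, 0.0819]
tcp_rot: [[-1.0, -0.012, -0.003], [-0.012, 1.0, 0.002], [0.003, 0.002, -1.0]]
contact_force: [0.7, -0.7, -1.3]
opening: 0.514
grip_force: 61.5
```

Call:
{"api": "drive_tool", "payload": {
  "increments": "-0.05 -0.3 0 0 0 0.1; -0.1 -0.6 0 0 0 0.2; -0.2 -1 0 0 0 0.3; -0.3 -1 0 0 0 0.4; -0.3 -1 0 0 0 0.5; -0.3 -1 0 0 0 0.6; -0.3 -1 0 0 0 0.7; -0.3 -1 0 0 0 0.8; -0.3 -1 0 0 0 0.9; -0.3 -1 0 0 0 1; -0.3 -1 0 0 0 1; -0.3 -1 0 0 0 1"
}}

```text
clock: 60.52
tool_pos: [0.4594, -0.2841, 0.081]
tcp_rot: [[-0.011, 1.0, -0.003], [1.0, 0.011, 0.002], [0.002, -0.003, -1.0]]
contact_force: [-0.3, -0.5, -1.6]
opening: 0.512
grip_force: 61.6
```

```bash
python3 - <<'E'
from h import *
o=arm.get_obs(); print(o['tool_pos'].round(4),o['tcp_rot'].round(3),o['opening'])
im=snap('side','b1.png',4,(230,110,400,240)); print(rect('top',arm.capture('top'),(.38,.55,-.42,-.22),.1,B))
E
```

```text
[ 0.4594 -0.2841  0.081 ] [[-0.011  1.    -0.003]
 [ 1.     0.011  0.002]
 [ 0.002 -0.003 -1.   ]] 0.5115107335828959
[[0.4625, -0.27, 0.043, 0.024, -0.0, 0.0006]]
```

View pics/b1.png

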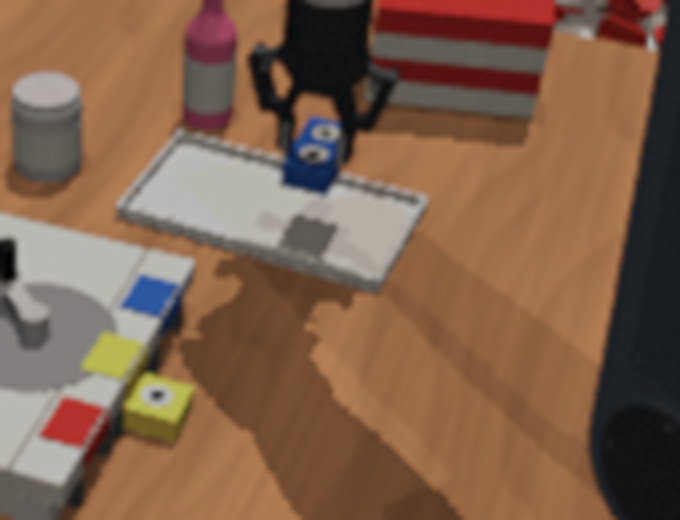

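Blue is held flat over the tray at (310,160) in b1. I'll lower it and release.

Call:
{"api": "drive_tool", "payload": {
  "increments": "-0.11 0 0.2 0 0 0; -0.11 0 0.4 0 0 0; -0.11 0 0.6 0 0 0; -0.11 0 0.68 0 0 0; -0.11 0 0.72 0 0 0; -0.11 0 0.72 0 0 0; -0.11 0 0.72 0 0 0"
}}

```text
clock: 61.5
tool_pos: [0.4617, -0.2965, 0.0114]
tcp_rot: [[-0.009, 1.0, 0.001], [1.0, 0.009, -0.001], [-0.001, 0.001, -1.0]]
contact_force: [-0.6, 0.5, -1.4]
opening: 0.513
grip_force: 61.6
```

Call:
{"api": "drive_tool", "payload": {
  "increments": "0 0 0 0 0 0; 0 0 0 0 0 0; 0 0 0 0 0 0; 0 0 0 0 0 0; 0 0 -0.3 0 0 0; 0 0 -0.7 0 0 0; 0 0 -1 0 0 0; 0 0 -1 0 0 0",
  "gripper": 0.3
}}

```text
clock: 62.5
tool_pos: [0.4631, -0.2976, 0.114]
tcp_rot: [[-0.009, 1.0, 0.005], [1.0, 0.009, -0.004], [-0.004, 0.005, -1.0]]
contact_force: [1.2, 0.3, -0.1]
opening: 0.65
grip_force: 0.0
```

Call:
{"api": "drive_tool", "payload": {
  "increments": "0.3 0 0 0 0 -0.1; 0.6 0 0 0 0 -0.2; 1 0 0 0 0 -0.3; 1 0 0 0 0 -0.4; 1 0 0 0 0 -0.5; 1 0 0 0 0 -0.6; 1 0 0 0 0 -0.7; 1 0 0 0 0 -0.8; 1 0 0 0 0 -0.9; 1 0 0 0 0 -1; 1 0 0 0 0 -1"
}}

```text
clock: 63.88
tool_pos: [0.4593, -0.1955, 0.1088]
tcp_rot: [[-1.0, -0.007, -0.002], [-0.007, 1.0, 0.001], [0.002, 0.001, -1.0]]
contact_force: [0.7, 0.0, -0.4]
opening: 0.648
grip_force: 0.0
```

Call:
{"api": "drive_tool", "payload": {
  "increments": "0 0.4 0 0 0 0; 0 0.98 0 0 0 0"
}}

```text
clock: 64.12
tool_pos: [0.4591, -0.0979, 0.1095]
tcp_rot: [[-1.0, -0.002, -0.001], [-0.002, 1.0, 0.0], [0.001, 0.0, -1.0]]
contact_force: [1.0, 0.1, -0.6]
opening: 0.647
grip_force: 0.0
```

Call:
{"api": "drive_tool", "payload": {
  "increments": "-0.2 0.4 0 0 0 0; -0.4 0.98 0 0 0 0; -0.4 0.98 0.2 0 0 0; -0.4 0.98 0.4 0 0 0; -0.4 0.98 0.4 0 0 0; -0.4 0.98 0.4 0 0 0"
}}

```text
clock: 64.88
tool_pos: [0.4985, 0.0002, 0.0706]
tcp_rot: [[-1.0, -0.007, -0.0], [-0.007, 1.0, 0.0], [0.0, 0.0, -1.0]]
contact_force: [-0.2, 0.3, 1.0]
opening: 0.654
grip_force: 0.0
```

```bash
python3 - <<'E'
from h import *
o=arm.get_obs(); print(o['tool_pos'].round(4),o['tcp_rot'].round(3)[:,0])
im=arm.capture('top'); print('blue',rect('top',im,(.36,.65,-.42,-.22),.031,B)); print('y',rect('top',im,(.42,.523,-.05,.05),.026,Y),rect('side',arm.capture('side'),(.40,.523,-.06,.06),.026,Y))
E
```

```text
[4.985e-01 2.000e-04 7.060e-02] [-1.    -0.007  0.   ]
blue [[0.464, -0.313, 0.09, 0.042, -1.5708, 0.0037]]
y [] [[0.4955, 0.0095, 0.071, 0.053, -1.5708, 0.0034]]
```

Call:
{"api": "drive_tool", "payload": {
  "increments": "0 -0.01 0.2 0 0 0; 0 -0.01 0.4 0 0 0; 0 -0.01 0.6 0 0 0; 0 -0.01 0.68 0 0 0; 0 -0.01 0.69 0 0 0; 0 -0.01 0.69 0 0 0"
}}

```text
clock: 65.72
tool_pos: [0.4994, -0.0009, 0.0025]
tcp_rot: [[-1.0, -0.008, 0.002], [-0.008, 1.0, -0.0], [-0.002, -0.0, -1.0]]
contact_force: [1.0, 0.3, -0.2]
opening: 0.649
grip_force: 0.0
```

Call:
{"api": "drive_tool", "payload": {
  "increments": "0 0 0 0 0 0; 0 0 0 0 0 0; 0 0 0 0 0 0; 0 0 0 0 0 0; 0 0 0 0 0 0",
  "gripper": -1
}}

```text
clock: 66.35
tool_pos: [0.4996, -0.0009, 0.0031]
tcp_rot: [[-1.0, -0.009, 0.002], [-0.009, 1.0, -0.001], [-0.002, -0.001, -1.0]]
contact_force: [-1.6, -0.6, 6.2]
opening: 0.511
grip_force: 61.7
```

Call:
{"api": "drive_tool", "payload": {
  "increments": "0.12 0 -0.01 0 0 0; 0.24 0 -0.01 0 0 0; 0.36 0 -0.01 0 0 0; 0.48 0 -0.01 0 0 0; 0.6 0 -0.01 0 0 0; 0.7 0 -0.01 0 0 0; 0.75 0 -0.01 0 0 0; 0.75 0 -0.01 0 0 0"
}}

```text
clock: 67.35
tool_pos: [0.4233, -0.0014, 0.003]
tcp_rot: [[-1.0, -0.009, 0.0], [-0.009, 1.0, -0.0], [-0.0, -0.0, -1.0]]
contact_force: [0.1, 0.0, 7.5]
opening: 0.518
grip_force: 62.1
```

Call:
{"api": "drive_tool", "payload": {
  "increments": "0 0 -0.3 0 0 0; 0 0 -0.7 0 0 0; 0 -0.4 -0.8 0 0 0; 0 -1 -0.8 0 0 0"
}}

```text
clock: 67.85
tool_pos: [0.4225, -0.1007, 0.0815]
tcp_rot: [[-1.0, -0.013, -0.004], [-0.013, 1.0, 0.002], [0.004, 0.002, -1.0]]
contact_force: [0.6, 0.3, -1.5]
opening: 0.514
grip_force: 61.6
```

Call:
{"api": "drive_tool", "payload": {
  "increments": "-0.2 -0.4 0 0 0 0; -0.6 -0.98 0 0 0 0"
}}

```text
clock: 68.1
tool_pos: [0.4772, -0.1917, 0.0797]
tcp_rot: [[-1.0, -0.008, -0.007], [-0.008, 1.0, 0.004], [0.007, 0.004, -1.0]]
contact_force: [1.4, 0.1, -0.7]
opening: 0.51
grip_force: 61.6
```

Call:
{"api": "drive_tool", "payload": {
  "increments": "-0.2 -0.3 0 0 0 0.1; -0.5 -0.6 0 0 0 0.2; -0.78 -0.98 0 0 0 0.3; -0.78 -0.98 0 0 0 0.4; -0.78 -0.98 0 0 0 0.5; -0.78 -0.98 0 0 0 0.6; -0.78 -0.98 0 0 0 0.7; -0.78 -0.98 0 0 0 0.8; -0.78 -0.98 0 0 0 0.9; -0.78 -0.98 0 0 0 1; -0.78 -0.98 0 0 0 1; -0.78 -0.98 0 0 0 1"
}}

```text
clock: 69.6
tool_pos: [0.558, -0.2887, 0.0806]
tcp_rot: [[-0.011, 1.0, -0.004], [1.0, 0.011, 0.002], [0.002, -0.004, -1.0]]
contact_force: [0.1, -1.0, -1.8]
opening: 0.511
grip_force: 61.7
```

Call:
{"api": "drive_tool", "payload": {
  "increments": "-0.1 0.02 0.2 0 0 0; -0.1 0.02 0.4 0 0 0; -0.1 0.02 0.6 0 0 0; -0.1 0.02 0.68 0 0 0; -0.1 0.02 0.72 0 0 0; -0.1 0.02 0.72 0 0 0; -0.1 0.02 0.72 0 0 0"
}}

```text
clock: 70.47
tool_pos: [0.5624, -0.3, 0.0115]
tcp_rot: [[-0.009, 1.0, 0.002], [1.0, 0.009, -0.001], [-0.001, 0.002, -1.0]]
contact_force: [0.1, -0.7, -1.3]
opening: 0.511
grip_force: 61.7
```

Call:
{"api": "drive_tool", "payload": {
  "increments": "0 0 0 0 0 0; 0 0 0 0 0 0; 0 0 0 0 0 0; 0 0 0 0 0 0; 0 0 -0.3 0 0 0; 0 0 -0.7 0 0 0; 0 0 -1 0 0 0; 0 0 -1 0 0 0",
  "gripper": 0.3
}}

```text
clock: 71.47
tool_pos: [0.5638, -0.301, 0.1145]
tcp_rot: [[-0.009, 1.0, 0.006], [1.0, 0.009, -0.004], [-0.004, 0.006, -1.0]]
contact_force: [0.0, -0.6, 0.2]
opening: 0.649
grip_force: 0.0
```

Call:
{"api": "drive_tool", "payload": {
  "increments": "0.5 -0.3 -0.4 0 0 0; 1 -0.7 -0.8 0 0 0; 1 -1 -0.8 0 0 0; 1 -1 -0.8 0 0 0; 1 -1 -0.8 0 0 0"
}}

```text
clock: 72.1
tool_pos: [0.4607, -0.2005, 0.1892]
tcp_rot: [[-0.008, 1.0, -0.001], [1.0, 0.008, 0.001], [0.001, -0.001, -1.0]]
contact_force: [0.7, 0.6, -0.6]
opening: 0.651
grip_force: 0.0
```

```bash
python3 - <<'E'
from h import *
im=snap('top','e.png',1.5); print('blue',rect('top',im,(.36,.65,-.42,-.22),.031,B),'y',rect('top',im,(.36,.65,-.42,-.22),.031,Y))
E
python3 fol.py | head -4
```

```text
blue [] y [[0.5645, -0.3205, 0.093, 0.045, -1.5708, 0.0038]]
side [(0.43, array([217.6, 170.5]))]
[(np.int32(28), array([380.8,  96.5])), (np.int32(12), array([383.2, 119.1])), (np.int32(7), array([278. , 121.6])), (np.int32(9), array([499. , 141.4])), (np.int32(18), array([218. , 172.3]))]
top [(0.57, array([282.1, 133.4]))]
[(np.int32(19), array([282.8, 134.2]))]
```

View pics/e.png

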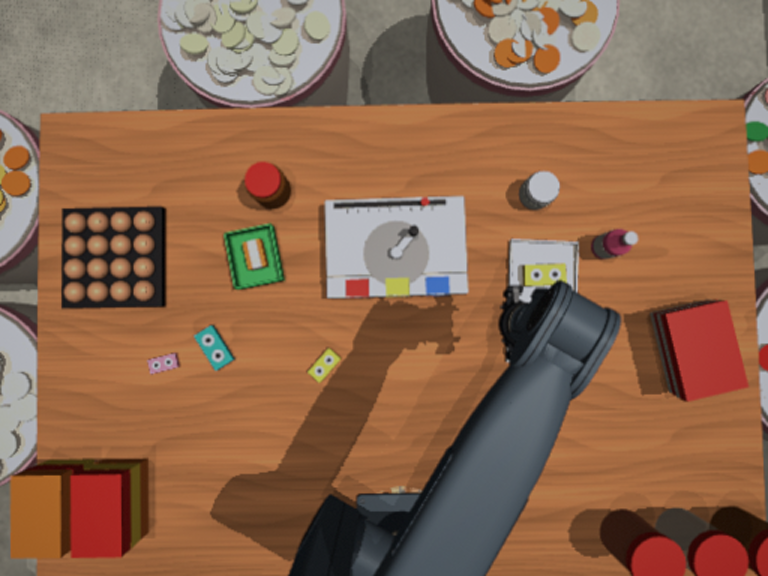

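The carton is in the basket at (254,254), and yellow is in the tray at (544,274), with the follower pin at (425,202). I'll confirm blue from the side view, because the arm hides it from above, and then hand in.

```bash
python3 - <<'E'
from h import *
im=arm.capture('side')
b=rect('side',im,(.40,.54,-.42,-.22),.031,B); y=rect('side',im,(.50,.65,-.42,-.22),.031,Y); print(b,y)
if b and y and abs(b[0][0]-.464)<.02 and abs(b[0][1]+.31)<.03: print(arm.hand_in())
E
```

```text
[[0.456, -0.298, 0.114, 0.046, 1.5708, 0.0048]] [[0.556, -0.3063, 0.1218, 0.0509, -1.54, 0.0056]]
the job is handed in; nothing more can be done
None
```

I finished the job and handed it in, but the hand-in returned no verdict. The carton is in the green basket, the yellow and blue cartridges lie side by side in the tray (red was absent), and the follower pin has dropped.

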